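# Fetch the hemmed-in slide carrier and load the imager

### The arm

A 7-joint arm with a two-finger parallel gripper is mounted at the origin on the work surface. World frame = base frame: x ahead of the robot, y to its left, z up, the work surface at z = 0. Lengths are in m, angles in rad, forces in N, time in s.
With the tool pointing down it reaches from about 0.425 to 1.025 m from the base axis. Payload 9.4 kg.
Tool frame: the origin (TCP) lies midway between the tips of the shut fingers; the grasp point (between the pads) lies 19 mm behind it; z points along the fingers, y is the direction in which the jaws open and shut (so a half turn about z gives the same grasp; the last joint's range is limited). The gripper opens to 93 mm and grips with 3 to 60 N. Pads are 15 mm wide; open, the fingers measure 128 mm over their backs; the gripper's body (75 mm by 188 mm) begins 65 mm behind the grasp point.
Start: joints at [1.247, 0.599, -0.003, 1.599, 0.002, 0.943, -0.08], TCP at [0.177, -0.703, 0.183] pointing down, gripper open.
Joint ranges: [-2.57, 2.57], [-0.35, 1.97], [-1.29, 1.29], [0.11, 2.56], [-1.05, 4.19], [0.11, 1.86], [-2.63, 2.63]. Speed limits (rad/s): [2.22, 2.22, 3.01, 3.01, 3.14, 3.14, 3.14].

### API

Orientations are given as a unit quaternion [w, x, y, z].
In Python, from cell import manip gives the robot as it stands.
- The arm moves only by the tool apply_moves, never from a script. Its argument "increments" is a list of rows, each a list of 4 numbers: the shift along the tool's x, y, z in cm, then the turn about the tool's z in rad. In form: [[dx, dy, dz, spin], ...]. A call has 1 to 20 rows; each row shifts and turns the commanded pose from where the row before left it, along the tool's axes as they then stand; what a row does not reach is not made up. A row lasts 1/10 s, in which the tool goes at most 50 mm and 8.59 degrees, less where a joint would pass 70% of its speed; a pose out of reach is approached as far as the arm can. A call with a gripper value outside its range is refused whole. "jaw" is the closure, from -1 (fully open) to 1 (shut), so that 0 is half open, set as the call begins (left out, the last holds). The fingers move at their own pace and stop on an object; "grip_force" is the grip in N (left out, the last holds). Time passes only in rows, so rows that do not move let the fingers close. It gives the time, the measured TCP pose, the force and the opening at its end, in the units of the state.
- manip.get_state(): the state, without advancing time (a new reading comes with each control period).
- manip.capture(name): name is "scene" or "side" or "wrist"; returns a dict with "img" (400x640x3 uint8, blue, green, red), "mtx" (3x3 intrinsics, pixels), "extrinsics" (4x4, takes a point from camera to world coordinates); the wrist camera has in their place "T_tool_cam" (4x4, takes a point from camera to tool coordinates, whose origin is the TCP and whose axes are the flange's). Camera axes: x right, y down, z forward; pixel columns grow to the right and rows downward; lengths in m; the calibration is good to about 2 mm. The wrist camera is an equidistant fisheye: a pixel r from the principal point sees the ray r / f radians off the axis. A picture is of the moment at which its call begins: read the wrist's pose just before it. There is no depth.
- manip.sign_off(): hands the job in, once; it reports no verdict.
The state is a dict: "t": time; "joint_positions": joint angles; "joint_vel": joint speeds; "effort": joint torques, N m; "eef_pos": TCP position; "eef_rot": TCP orientation; "force": force on the tool from outside, world axes, zero at the start; "wrist_torque": the same for the moment, N m; "finger_gap": finger opening in m.
Only numpy, scipy, OpenCV 4.12 (cv2) and the standard library are available. Lean on these libraries where they do the work, as an engineer would, in place of code of your own. Each camera call takes 0.05 s, during which the arm holds its last target.

### The job

The blue slide carrier in the steel spill tray is hemmed in by three bottles: stand all three out of the way on the grey-blue bench mat, then fetch the carrier, keeping it level, and seat it fully home in the recess of the imager's loading stage, turned so that its outline matches. Then put each bottle back upright on the very spot in the spill tray where it stood at the start, without tipping any over and leaving the beaker and the tube rack where they are.

Things in the scene. Friction and masses are not known exactly. Their poses are not given: they have to be found in the camera images.
- slide_carrier (a point): Blue open tray, 104 mm long, 50 wide, 24 high, 3 mm walls: one end square, the other a half circle of radius 25; a pale chambered slide is fixed inside; about 90 g. Straight sides all round. Lies between the bottles; grip it across its width. This point: centre of the outline, half-way up (12 mm above the underside). x points to the rounded end, y across the width, z up.
- carrier_nose (a point): Tip of the slide carrier's rounded end, half-way up: 52 mm from slide_carrier along its x.
- amber_bottle (a point): Amber dropper bottle with a black cap and a paper label; round, 34 mm in diameter with straight sides up to 54 mm above its foot, a narrower top above that, 88 mm high overall with its cap, about 75 g, standing upright. This point: on its axis, half-way up (44 mm above its foot); z along the axis.
- white_bottle (a point): White bottle with a wide red screw cap and a paper label; round, 38 mm in diameter with straight sides up to 58 mm above its foot, a narrower top above that, 88 mm high overall with its cap, about 75 g, standing upright. This point: on its axis, half-way up (44 mm above its foot); z along the axis.
- green_bottle (a point): Green bottle with a yellow pointed nozzle and a paper label; round, 36 mm in diameter with straight sides up to 56 mm above its foot, a narrower top above that, 88 mm high overall with its cap, about 75 g, standing upright. This point: on its axis, half-way up (44 mm above its foot); z along the axis.
- spill_tray: Fixed steel tray 200 mm (its x) by 170 mm (its y), rim 16 mm high, 3 mm walls, inner floor 3 mm above the bench. Origin: centre of its underside. Three dark flat discs on its floor, at about (-58,-34), (-58,34) and (58,0) mm in its x, y, carry one bottle each at the start (which on which changes); the carrier lies between them along the tray's y.
- bench_mat: Fixed grey-blue rectangular bench mat, 150 mm (its x) by 270 mm (its y), 3 mm thick, flat on the bench, empty at the start; the side area for the bottles. Origin: centre of its underside.
- stage_recess (a point): Recess in the fixed 170 mm wide aluminium stage run out of the imager (white housing at the back, 182 mm high, its front 210 mm beyond this point). It has the carrier's outline with 2.5 mm play all round and a dark floor, and is 6 mm deep; rounded end towards the housing. This point: centre of its floor, 52 mm above the bench. x points to the rounded end, z up. A seated carrier's centre is 12 mm above it.
- beaker: Clear beaker, 66 mm in diameter and 80 mm high, standing on the bench. Not to be moved. Origin: centre of its underside.
- tube_rack: Orange rack of small tubes, 60 by 110 mm and 46 mm high, on the bench. Not to be moved. Origin: centre of its underside.
Things that resemble listed ones, but are neither listed nor needed, are in the scene too. What is shaped like the part that bears green_bottle but pink or purple is not meant.

How it is judged:
On the way, in this order (a step that is already met when the one before it is completed fails the run):
1. all three bottles stand upright on the bench mat (x of amber_bottle in the frame of bench_mat between -0.075 and 0.075 m and y of amber_bottle in the frame of bench_mat between -0.135 and 0.135 m and height (world z) of each of amber_bottle, white_bottle, green_bottle below 0.053 m and angle between each of amber_bottle, white_bottle, green_bottle's own z axis and vertical below 0.15 rad and x of white_bottle in the frame of bench_mat between -0.075 and 0.075 m and y of white_bottle in the frame of bench_mat between -0.135 and 0.135 m and x of green_bottle in the frame of bench_mat between -0.075 and 0.075 m and y of green_bottle in the frame of bench_mat between -0.135 and 0.135 m), for 0.2 s.
2. the carrier is seated fully home in the stage recess while the bottles still stand on the mat (all of step 1 and horizontal distance between slide_carrier and stage_recess below 0.009 m and z of slide_carrier in the frame of stage_recess below 0.0145 m and angle between slide_carrier's own z axis and vertical below 0.03 rad and angle between the x axis of slide_carrier and the x axis of stage_recess, either way round below 0.2 rad and x of carrier_nose in the frame of stage_recess above 0.03 m), for 0.2 s.
At the end, for the whole second after the job is handed in: The carrier is home in the recess, rounded end to the housing (centre within 9 mm, at most 2.5 mm above its seat, level within 0.03 rad, in line within 0.2 rad); each bottle stands upright (0.1 rad) within 15 mm of where it stood at the start; all released and at rest (horizontal distance between slide_carrier and stage_recess below 0.009 m and z of slide_carrier in the frame of stage_recess below 0.0145 m and angle between slide_carrier's own z axis and vertical below 0.03 rad and angle between the x axis of slide_carrier and the x axis of stage_recess, either way round below 0.2 rad and x of carrier_nose in the frame of stage_recess above 0.03 m and distance of each of amber_bottle, white_bottle, green_bottle from where it was at the start of the episode below 0.015 m and angle between each of amber_bottle, white_bottle, green_bottle's own z axis and vertical below 0.1 rad); the robot touches nothing.
It fails at once if a bottle is tipped over (angle between any of amber_bottle, white_bottle, green_bottle's own z axis and vertical above 0.7 rad).
It fails at once if the carrier is tipped (angle between slide_carrier's own z axis and vertical above 0.5 rad).
It fails at once if the beaker or the tube rack is moved (distance of any of beaker, tube_rack from where it was at the start of the episode above 0.03 m).
It also fails if it takes over 144 s, if anything falls off the work surface, if the arm or the gripper's body presses on something with over 40 N, if the wrist force passes 120 N, or if a joint passes its speed limit or range.

## Working session

There is one attempt and no reset: what is moved stays moved. The work goes in short steps, Python scripts to look and compute and a tool call to move; the robot and the scene stay as the last step left them, time stands still between calls to the robot, and variables do not carry over. Pictures are saved under pics/ and viewed, and the job is handed in when it is done.

Besides the shell and the picture viewer there is one more tool, called after "Emit:" by a JSON object that holds its "method" and its "body". apply_moves: Moves the arm, as the interface text tells. Its arguments: {"type":"object","properties":{"increments":{"type":"array"},"jaw":{"type":"number"},"grip_force":{"type":"number"}},"required":["increments"]}

```bash
ls; mkdir -p pics; python3 - <<'E'
from cell import manip
import cv2,json
s=manip.get_state();print(s)
for n in ["scene","side","wrist"]:
    c=manip.capture(n);cv2.imwrite(f"pics/{n}0.png",c["img"]);print(n,c["mtx"],c.get("extrinsics",c.get("T_tool_cam")))
E
```

```text
pics
{'t': 0.0, 'joint_positions': array([ 1.24731367,  0.60009805, -0.00252155,  1.60011609,  0.00180076,
        0.94289666, -0.07979001]), 'joint_vel': array([ 0.00097281, -0.00067299, -0.00115701, -0.00036822, -0.00118218,
        0.0011511 ,  0.00016904]), 'effort': array([ 4.31763783e-04, -7.65049124e+01,  1.49704423e+00, -2.52344137e+01,
       -5.24648570e-02,  1.72267843e-02,  1.82347158e-04]), 'eef_pos': array([ 0.17694071, -0.70252673,  0.18238481]), 'eef_rot': array([-7.39167532e-04,  9.92393519e-01,  1.23103729e-01, -1.68491011e-04]), 'force': array([-0.07265649,  0.67751102,  0.38064759]), 'wrist_torque': array([ 0.01042396,  0.01658872, -0.00611877]), 'finger_gap': 0.09281626042535367}
scene [[453.74639798   0.         315.82156333]
 [  0.         453.74639798 194.00540699]
 [  0.           0.           1.        ]] [[-0.71073963  0.46460185 -0.5281991   1.0754598 ]
 [ 0.7034525   0.46734248 -0.53548631  0.60522714]
 [-0.00193805 -0.75215432 -0.65898416  0.79617543]
 [ 0.          0.          0.          1.        ]]
side [[417.20980331   0.         324.30374435]
 [  0.         417.20980331 204.46424071]
 [  0.           0.           1.        ]] [[-8.66513263e-01 -3.48653167e-01  3.57205451e-01  5.51263657e-02]
 [-4.99153535e-01  6.04221213e-01 -6.21097798e-01  7.44727920e-01]
 [ 7.16603313e-04 -7.16489843e-01 -6.97597155e-01  8.95623093e-01]
 [ 0.00000000e+00  0.00000000e+00  0.00000000e+00  1.00000000e+00]]
wrist [[309.70691629   0.         318.95048531]
 [  0.         309.70691629 197.66441706]
 [  0.           0.           1.        ]] [[-4.98588878e-05 -9.60498589e-01 -2.78284850e-01  7.64820360e-02]
 [ 9.99999884e-01 -1.80956111e-04  4.45404081e-04  6.95655665e-05]
 [-4.78167336e-04 -2.78284795e-01  9.60498487e-01 -2.02023459e-01]
 [ 0.00000000e+00  0.00000000e+00  0.00000000e+00  1.00000000e+00]]
```

View pics/scene0.png

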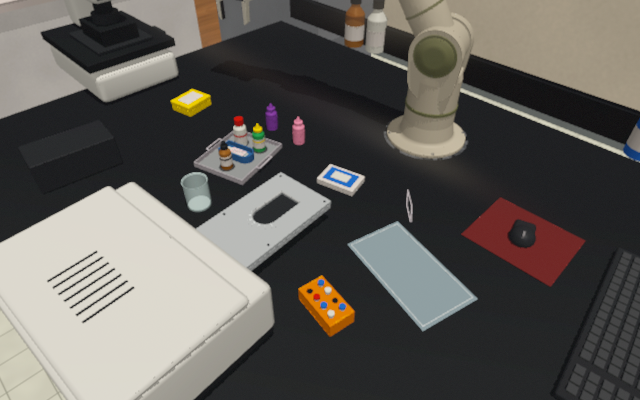

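View pics/side0.png

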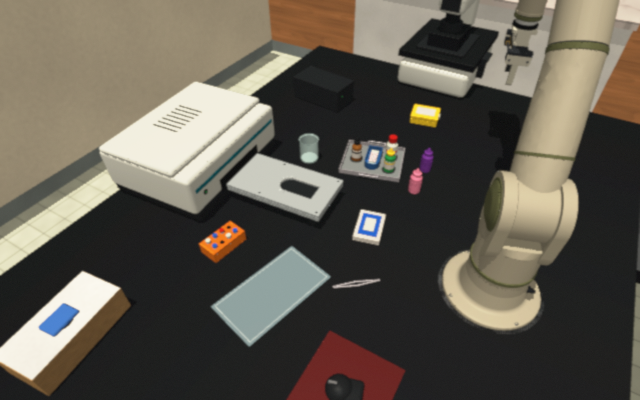

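View pics/wrist0.png

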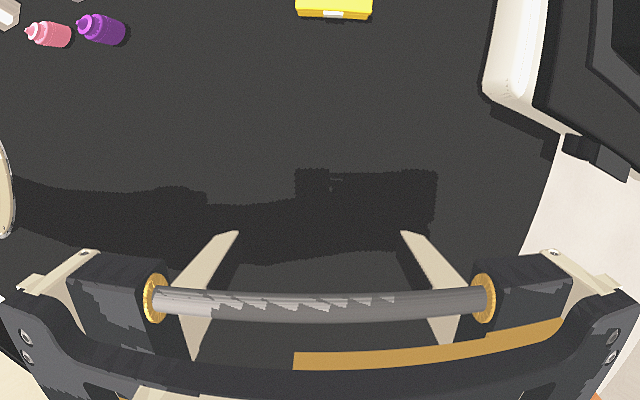

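```bash
cat > h.py <<'E'
import numpy as np,cv2
from cell import manip
from scipy.spatial.transform import Rotation as R
def q2R(q): return R.from_quat(np.r_[q[1:],q[0]]).as_matrix()
CAL={}
def cal(n):
    if n not in CAL: 
        c=manip.capture(n); CAL[n]=(c["mtx"],c["extrinsics"])
    return CAL[n]
def onplane(uv,z,K,T):
    d=T[:3,:3]@np.linalg.solve(K,[uv[0],uv[1],1.]); o=T[:3,3]
    return o+d*(z-o[2])/d[2]
def proj(P,K,T):
    p=T[:3,:3].T@(np.asarray(P)-T[:3,3]); p=K@p; return p[:2]/p[2]
def wray(uv,K,Tt,pos,q):
    x=(np.array(uv)-K[:2,2])/K[0,0]; r=np.linalg.norm(x)
    d=np.r_[np.sin(r)*x/max(r,1e-9),np.cos(r)]
    Rw=q2R(q); return pos+Rw@Tt[:3,3], Rw@Tt[:3,:3]@d
def wplane(uv,z,K,Tt,pos,q):
    o,d=wray(uv,K,Tt,pos,q); return o+d*(z-o[2])/d[2]
def wproj(P,K,Tt,pos,q):
    p=q2R(q).T@(np.asarray(P)-pos); p=Tt[:3,:3].T@(p-Tt[:3,3])
    th=np.arctan2(np.hypot(p[0],p[1]),p[2]); n=p[:2]/max(np.hypot(p[0],p[1]),1e-9)
    return K[:2,2]+K[0,0]*th*n
E
python3 - <<'E'
import cv2
a=cv2.imread('pics/scene0.png');b=cv2.imread('pics/side0.png')
cv2.imwrite('pics/c1.png',cv2.resize(a[90:210,180:320],None,fx=5,fy=5,interpolation=cv2.INTER_CUBIC))
cv2.imwrite('pics/c2.png',cv2.resize(b[120:220,300:430],None,fx=6,fy=6,interpolation=cv2.INTER_CUBIC))
cv2.imwrite('pics/c3.png',cv2.resize(a[160:340,180:480],None,fx=2.6,fy=2.6,interpolation=cv2.INTER_CUBIC))
cv2.imwrite('pics/c4.png',cv2.resize(b[130:350,180:400],None,fx=2.7,fy=2.7,interpolation=cv2.INTER_CUBIC))
E
```

```text
(no output)
```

View pics/c1.png

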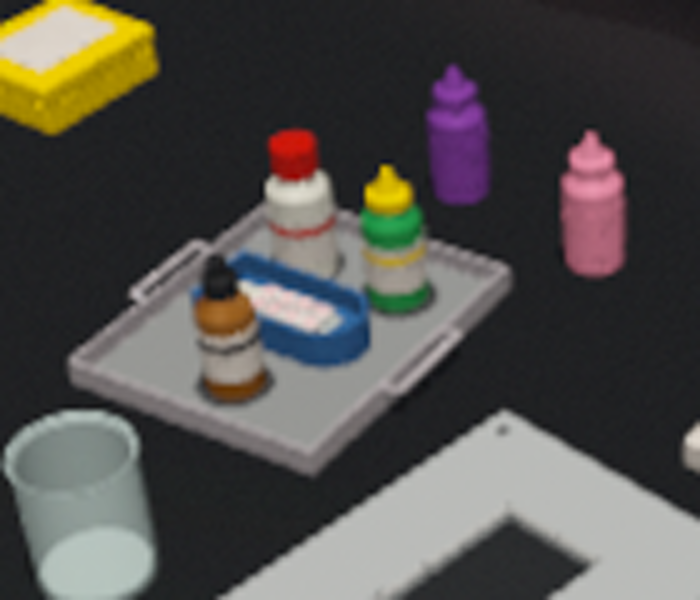

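View pics/c2.png

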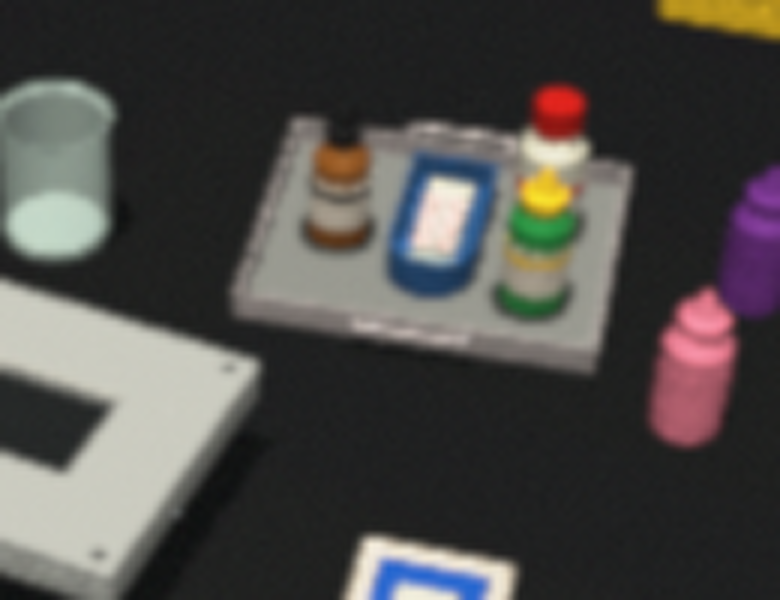

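View pics/c3.png

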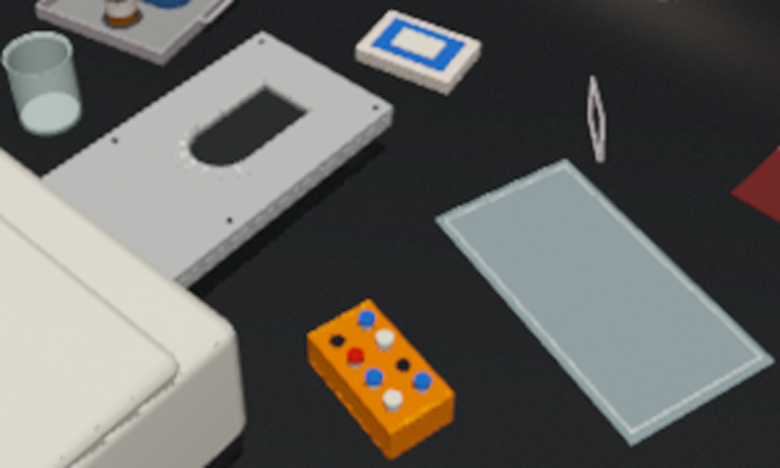

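View pics/c4.png

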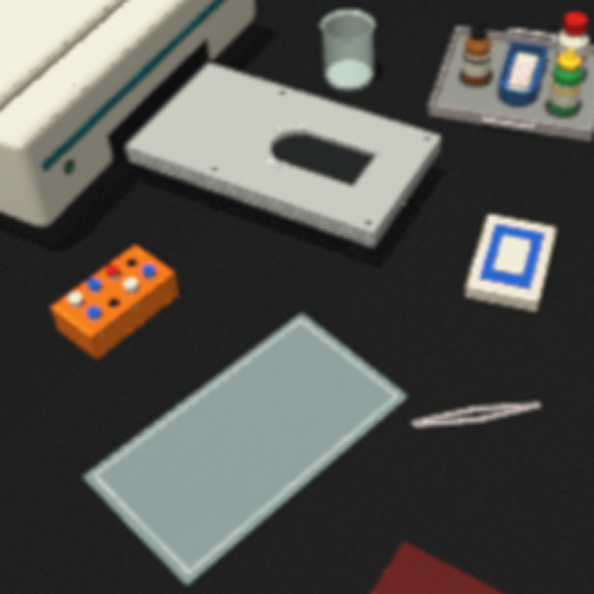

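```bash
cat > fit.py <<'E'
from h import *
from scipy.optimize import least_squares
cal("scene");cal("side")
def c1(u,v):return (u/5+180-.4,v/5+90-.4)
def c2(u,v):return (u/6+300-.4,v/6+120-.4)
def c3(u,v):return (u/2.6+180-.3,v/2.6+160-.3)
def c4(u,v):return (u/2.7+180-.3,v/2.7+130-.3)
def fit(name,obs,g):
    # obs: (cam, uv, local xyz)
    def f(p):
        c,s=np.cos(p[2]),np.sin(p[2]);r=[]
        for cam,uv,l in obs:
            P=[p[0]+c*l[0]-s*l[1],p[1]+s*l[0]+c*l[1],l[2]]
            r+=list(proj(P,*CAL[cam])-uv)
        return np.array(r)
    o=least_squares(f,g,loss='soft_l1');print(name,np.round(o.x,4),'rms',np.sqrt(np.mean(f(o.x)**2)));print(np.round(f(o.x).reshape(-1,2),1).tolist());return o.x
if __name__=="__main__":
    for n,l in dict(scene=[(c3,436,219),(c3,566,160),(c3,772,360),(c3,632,443)],side=[(c4,302,315),(c4,405,397),(c4,190,582),(c4,85,477)]).items():
        for k,u,v in l: print('mat',n,onplane(k(u,v),.003,*CAL[n])[:2].round(3))
    for n,l in dict(scene=[(c1,312,458),(c1,510,270),(c1,70,365),(c1,268,200)],side=[(c2,235,300),(c2,597,355),(c2,630,168),(c2,295,120)]).items():
        for k,u,v in l: print('tray',n,onplane(k(u,v),.016,*CAL[n])[:2].round(3))
    for n,l in dict(scene=[(c3,262,33),(c3,392,110),(c3,265,88),(c3,308,112),(c3,200,160)],side=[(c4,440,138),(c4,375,238),(c4,375,155),(c4,353,183),(c4,272,148)]).items():
        for k,u,v in l: print('stage',n,onplane(k(u,v),.058,*CAL[n])[:2].round(3))
    for n,l in dict(scene=[('am',c1,234,388),('wh',c1,305,265),('gr',c1,396,300)],side=[('am',c2,338,235),('gr',c2,533,305)]).items():
        for m,k,u,v in l: print(m,n,onplane(k(u,v),.006,*CAL[n])[:2].round(3))
E
python3 fit.py
```

```text
mat scene [0.513 0.14 ]
mat scene [0.368 0.176]
mat scene [0.434 0.435]
mat scene [0.577 0.4  ]
mat side [0.508 0.14 ]
mat side [0.365 0.177]
mat side [0.429 0.433]
mat side [0.574 0.399]
tray scene [ 0.554 -0.206]
tray scene [ 0.362 -0.263]
tray scene [ 0.601 -0.369]
tray scene [ 0.418 -0.427]
tray side [ 0.547 -0.206]
tray side [ 0.356 -0.262]
tray side [ 0.404 -0.428]
tray side [ 0.596 -0.372]
stage scene [ 0.489 -0.121]
stage scene [0.479 0.051]
stage scene [ 0.543 -0.055]
stage scene [ 0.537 -0.002]
stage scene [ 0.648 -0.023]
stage side [ 0.487 -0.119]
stage side [0.471 0.053]
stage side [ 0.536 -0.057]
stage side [ 0.534 -0.006]
stage side [ 0.642 -0.01 ]
am scene [ 0.541 -0.298]
wh scene [ 0.437 -0.366]
gr scene [ 0.421 -0.299]
am side [ 0.529 -0.297]
gr side [ 0.407 -0.295]
```

Emit:
{"method": "apply_moves", "body": {"increments": [[2.77,-2.15,-0.84,0],[2.77,-2.15,-0.84,0],[2.77,-2.15,-0.84,0],[2.77,-2.15,-0.84,0],[2.77,-2.15,-0.84,0],[2.77,-2.15,-0.84,0],[2.77,-2.15,-0.84,0],[2.77,-2.15,-0.84,0],[2.77,-2.15,-0.84,0],[2.77,-2.15,-0.84,0],[2.77,-2.15,-0.84,0],[2.77,-2.15,-0.84,0],[2.77,-2.15,-0.84,0],[2.77,-2.15,-0.84,0]]}}

```text
t: 1.65
eef_pos: [0.4803, -0.3152, 0.3013]
eef_rot: [0.0, 0.992, 0.123, 0.0]
force: [0.3, -0.8, 0.5]
finger_gap: 0.0928
```

Emit:
{"method": "apply_moves", "body": {"increments": [[0,0,0,-0.145],[0,0,0,-0.145],[0,0,0,-0.145],[0,0,0,-0.145],[0,0,0,-0.145],[0,0,0,-0.145],[0,0,0,-0.145],[0,0,0,-0.145],[0,0,0,-0.145],[0,0,0,-0.145],[0,0,0,-0.145],[0,0,0,0],[0,0,0,0]]}}

```text
t: 2.95
eef_pos: [0.4794, -0.3166, 0.3008]
eef_rot: [-0.0, 0.607, 0.795, 0.0]
force: [0.8, -0.2, 0.1]
finger_gap: 0.0928
```

```bash
cat >> h.py <<'E'
def yaw(s): 
    X=q2R(s["eef_rot"])[:,0]; return np.arctan2(X[1],X[0])
def go(x,y,z,psi=None):
    s=manip.get_state(); Rm=q2R(s["eef_rot"]); d=Rm.T@(np.array([x,y,z])-s["eef_pos"])*100
    print("pos",s["eef_pos"].round(4),"yaw",round(yaw(s),4),"z",Rm[:,2].round(4),"j7",s["joint_positions"][6].round(2),"gap",round(s["finger_gap"],4),"F",s["force"].round(1),"t",round(s["t"],2))
    print("-> tool cm",d.round(2),"spin",None if psi is None else round(-(psi-yaw(s)),3))
def wshot(name):
    s=manip.get_state();c=manip.capture("wrist");cv2.imwrite(f"pics/{name}.png",c["img"])
    np.savez(f"pics/{name}.npz",K=c["mtx"],T=c["T_tool_cam"],p=s["eef_pos"],q=s["eef_rot"])
def wl(name):
    z=np.load(f"pics/{name}.npz");return z["K"],z["T"],z["p"],z["q"]
E
python3 - <<'E'
from h import *
go(.48,-.316,.3,1.86); wshot("w1")
E
```

```text
pos [ 0.4794 -0.3166  0.3008] yaw 1.8372 z [-1.e-04  1.e-04 -1.e+00] j7 0.59 gap 0.0928 F [ 0.8 -0.2  0.1] t 2.95
-> tool cm [0.04 0.07 0.08] spin -0.023
```

View pics/w1.png

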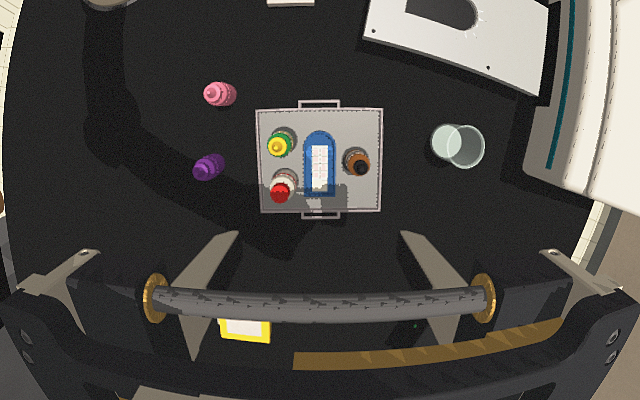

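```bash
python3 - <<'E'
import cv2
a=cv2.imread('pics/w1.png')
cv2.imwrite('pics/w1c.png',cv2.resize(a[90:225,245:395],None,fx=4,fy=4,interpolation=cv2.INTER_CUBIC))
E
```

```text
(no output)
```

View pics/w1c.png

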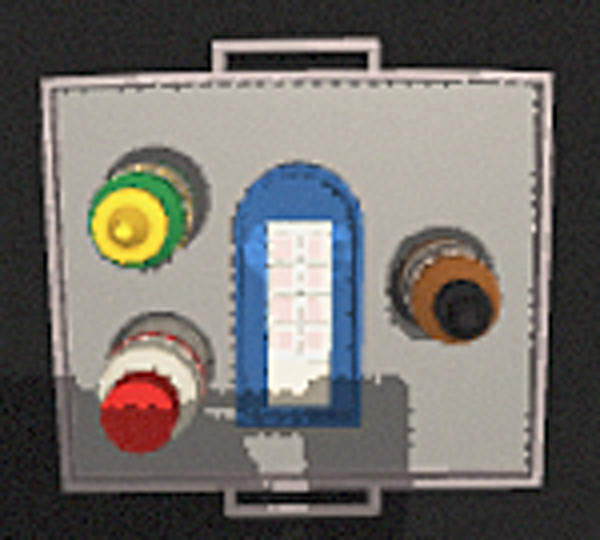

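```bash
python3 - <<'E'
from h import *
L=wl("w1"); f=lambda u,v,z: wplane((u/4+245-.4,v/4+90-.4),z,*L)[:2].round(4)
C=np.array([f(42,77,.016),f(552,73,.016),f(543,486,.016),f(62,490,.016)]);print(C,C.mean(0))
for a,b in [(0,1),(3,2),(1,2),(0,3)]:
    d=C[b]-C[a];print(np.linalg.norm(d).round(4),np.arctan2(d[1],d[0]).round(4))
c=C.mean(0);y=np.mean([np.arctan2(*(C[b]-C[a])[::-1]) for a,b in [(0,1),(3,2)]]);
Rz=np.array([[np.cos(y),-np.sin(y)],[np.sin(y),np.cos(y)]])
print('yaw',y)
for n,l in [('wh',(-.058,-.034)),('gr',(-.058,.034)),('am',(.058,0))]: print(n,(c+Rz@np.array(l)).round(4))
for n,u,v in [('gr',125,226),('wh',138,415),('am',465,308)]: print(n,f(u,v,.092))
N=f(297,163,.027);B1=f(236,427,.027);B2=f(361,427,.027);B=(B1+B2)/2;d=N-B
print('carrier',N,B1,B2,np.linalg.norm(d),np.linalg.norm(B1-B2),np.arctan2(d[1],d[0]),(N+B)/2, Rz.T@((N+B)/2-c))
m1=f(234,300,.027);m2=f(364,300,.027);print(m1,m2,np.linalg.norm(m1-m2),Rz.T@((m1+m2)/2-c))
E
```

```text
[[ 0.3602 -0.2646]
 [ 0.5531 -0.2103]
 [ 0.601  -0.3739]
 [ 0.4065 -0.4288]] [ 0.4802 -0.3194]
0.2004 0.2744
0.2021 0.2751
0.1705 -1.286
0.1706 -1.296
yaw 0.2747489208063981
wh [ 0.4336 -0.3679]
gr [ 0.4152 -0.3024]
am [ 0.536  -0.3037]
gr [ 0.415 -0.303]
wh [ 0.4347 -0.3657]
am [ 0.5327 -0.2999]
carrier [ 0.4661 -0.2721] [ 0.4702 -0.3797] [ 0.5184 -0.3665] 0.10486295818829446 0.04997479364639734 1.8430703841130949 [ 0.4802 -0.3226] [-0.00086818 -0.00307998]
[ 0.4565 -0.3301] [ 0.5053 -0.3167] 0.050606323715519944 [-0.00041148 -0.00403989]
```

```bash
python3 - <<'E'
from h import *
go(.534,-.300,.13,1.8455);go(.534,-.300,.032,1.8455)
E
```

```text
pos [ 0.4795 -0.3165  0.3008] yaw 1.8376 z [-1.e-04 -0.e+00 -1.e+00] j7 0.59 gap 0.0929 F [-0.1 -0.5 -0.6] t 3.0
-> tool cm [ 0.15  5.69 17.08] spin -0.008
pos [ 0.4795 -0.3165  0.3008] yaw 1.8376 z [-1.e-04 -0.e+00 -1.e+00] j7 0.59 gap 0.0929 F [-0.1 -0.5 -0.6] t 3.0
-> tool cm [ 0.15  5.7  26.88] spin -0.008
```

Emit:
{"method": "apply_moves", "body": {"increments": [[0.15,1.14,2.8,-0.008],[0,1.14,2.8,0],[0,1.14,2.8,0],[0,1.14,2.8,0],[0,1.14,2.8,0],[0,0,1.5,0],[0,0,1.5,0],[0,0,0,0],[0,0,0,0]], "jaw": -0.25, "grip_force": 20}}

```text
t: 3.9
eef_pos: [0.5339, -0.2998, 0.1314]
eef_rot: [0.0, 0.602, 0.798, -0.0]
force: [0.1, -0.2, 0.8]
finger_gap: 0.058
```

```bash
python3 - <<'E'
from h import *
go(.534,-.300,.032,1.8455); wshot("w2")
E
```

```text
pos [ 0.5339 -0.2998  0.1314] yaw 1.8488 z [ 2.e-04 -5.e-04 -1.e+00] j7 0.42 gap 0.058 F [ 0.1 -0.2  0.8] t 3.9
-> tool cm [-0.02  0.01  9.94] spin 0.003
```

View pics/w2.png

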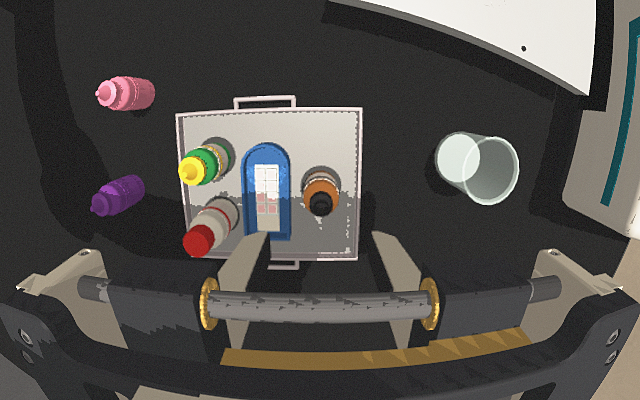

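```bash
python3 - <<'E'
from h import *
L=wl("w2");print(wplane((320,204),.092,*L),wplane((321,166),.006,*L),wplane((222,155),.006,*L))
E
```

```text
[ 0.5332474  -0.29800175  0.092     ] [ 0.53019183 -0.2824713   0.006     ] [ 0.4218084  -0.29936057  0.006     ]
```

Emit:
{"method": "apply_moves", "body": {"increments": [[0.1,0,2.5,-0.003],[0,0,2.5,0],[0,0,2.5,0],[0,0,1.5,0],[0,0,0.9,0],[0,0,0,0],[0,0,0,0]]}}

```text
t: 4.65
eef_pos: [0.5343, -0.2986, 0.0326]
eef_rot: [0.0, 0.601, 0.799, 0.0]
force: [0.1, 0.3, -0.5]
finger_gap: 0.0579
```

Emit:
{"method": "apply_moves", "body": {"increments": [[0,0,0,0],[0,0,0,0],[0,0,0,0],[0,0,0,0],[0,0,0,0],[0,0,0,0],[0,0,0,0]], "jaw": 1}}

```text
t: 5.35
eef_pos: [0.534, -0.2984, 0.0319]
eef_rot: [0.0, 0.601, 0.799, 0.0]
force: [0.1, -0.1, 0.5]
finger_gap: 0.0202
```

```bash
python3 - <<'E'
from h import *
go(.511,.365,.16)
E
```

```text
pos [ 0.534  -0.2984  0.0319] yaw 1.8529 z [ 3.e-04 -0.e+00 -1.e+00] j7 0.35 gap 0.0202 F [ 0.1 -0.1  0.5] t 5.35
-> tool cm [ 64.35  16.26 -12.81] spin None
```

```bash
python3 - <<'E'
from h import *
wshot("w3")
for n in ["scene","side"]:
    c=manip.capture(n);cv2.imwrite(f"pics/{n}3.png",c["img"])
a=cv2.imread('pics/scene3.png')[90:210,170:310];b=cv2.imread('pics/side3.png')[100:220,300:440]
cv2.imwrite('pics/x3.png',np.hstack([cv2.resize(i,(400,343),interpolation=cv2.INTER_CUBIC) for i in(a,b)]))
go(.53,-.3,.03)
E
```

```text
pos [ 0.5339 -0.2984  0.0319] yaw 1.8529 z [ 3.e-04 -1.e-04 -1.e+00] j7 0.35 gap 0.0199 F [-0.7 -0.   2.3] t 5.5
-> tool cm [-0.05 -0.42  0.19] spin None
```

View pics/w3.png

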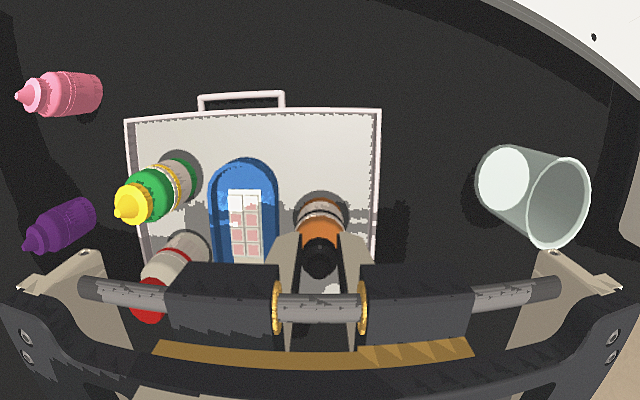

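View pics/x3.png

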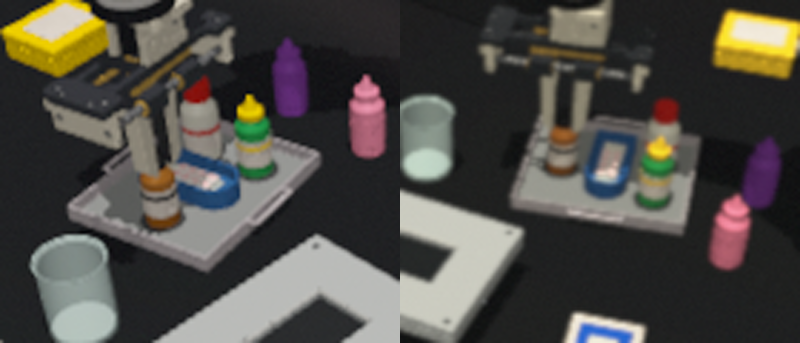

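```bash
python3 - <<'E'
from h import *
L=wl("w3")
for P in [(.534,-.2984,.0319),(.534,-.2984,.092),(.534,-.2984,.004),(.534,-.2984,.051)]: print(P,wproj(P,*L))
K,T=cal("scene");print([proj(P,K,T) for P in [(.534,-.2984,.0319),(.534,-.2984,.092),(.534,-.2984,.004)]])
K,T=cal("side");print([proj(P,K,T) for P in [(.534,-.2984,.0319),(.534,-.2984,.092),(.534,-.2984,.004)]])
a=cv2.imread('pics/scene3.png')[115:175,190:260];b=cv2.imread('pics/side3.png')[120:180,330:400]
cv2.imwrite('pics/x3b.png',np.hstack([cv2.resize(i,(400,343),interpolation=cv2.INTER_CUBIC) for i in(a,b)]))
cv2.imwrite('pics/x3c.png',cv2.resize(cv2.imread('pics/w3.png')[180:360,230:410],None,fx=3.3,fy=3.3,interpolation=cv2.INTER_CUBIC))
E
```

```text
(0.534, -0.2984, 0.0319) [320.3478556  223.52776021]
(0.534, -0.2984, 0.092) [320.83586238 264.84992431]
(0.534, -0.2984, 0.004) [320.19469231 210.78004274]
(0.534, -0.2984, 0.051) [320.47497226 234.18616725]
[array([226.98349529, 158.72768636]), array([224.08923878, 140.97243674]), array([228.26677485, 166.60015679])]
[array([355.15460978, 152.10519431]), array([356.10521898, 137.49120318]), array([354.73211273, 158.600364  ])]
```

View pics/x3b.png

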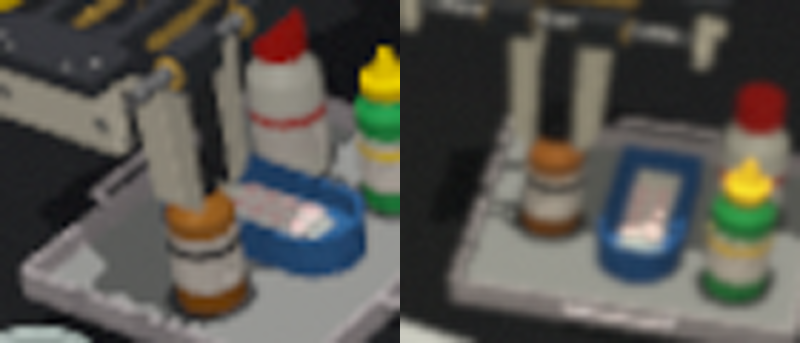

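View pics/x3c.png

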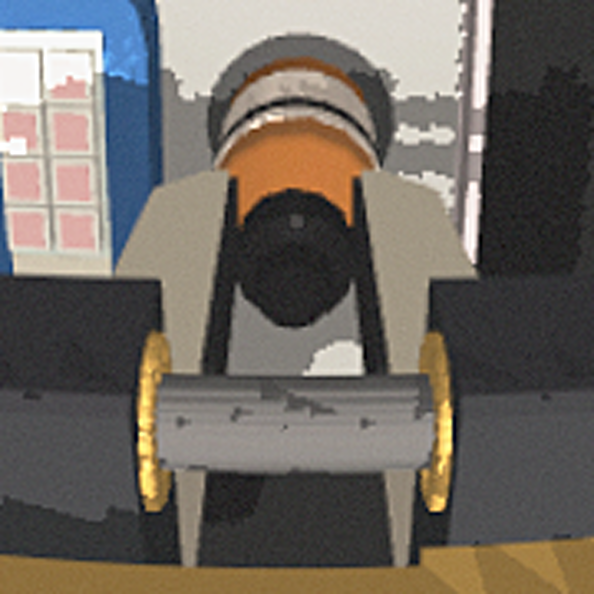

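```bash
python3 - <<'E'
from h import *
L=wl("w3");f=lambda u,v,z:wplane((230+u/3.3,180+v/3.3),z,*L).round(4)
print('cap',f(295,245,.092),'disc',f(302,118,.004),f(210,118,.004),f(395,118,.004),f(302,35,.004))
for z in(.032,.05,.06,.07): print(z,'tips',f(235,178,z),f(358,178,z))
L=wl("w2")
print('disc w2',wplane((321,166),.004,*L))
# fingertips in w1, open gap .093 / .058 w2: tips
L=wl("w1")
s=L[2]
for n,px in (("w1",[(239,231),(401,231)]),("w2",[(270,231),(374,231)]),("w3",[(301,234),(338.5,234)])):
    L=wl(n);
    for p in px:
        o,d=wray(p,*L); Rm=q2R(L[3]); print(n,[ (Rm.T@(o+d*t-L[2])).round(4).tolist() for t in (.14,.16,.18,.2,.22)])
E
```

```text
cap [ 0.5316 -0.2927  0.092 ] disc [ 0.5362 -0.3021  0.004 ] [ 0.515  -0.3082  0.004 ] [ 0.5576 -0.2959  0.004 ] [ 0.5304 -0.2824  0.004 ]
0.032 tips [ 0.5232 -0.3097  0.032 ] [ 0.5485 -0.3024  0.032 ]
0.05 tips [ 0.5222 -0.3021  0.05  ] [ 0.5452 -0.2954  0.05  ]
0.06 tips [ 0.5216 -0.2979  0.06  ] [ 0.5434 -0.2916  0.06  ]
0.07 tips [ 0.521  -0.2937  0.07  ] [ 0.5416 -0.2877  0.07  ]
disc w2 [ 0.5303045  -0.28281877  0.004     ]
w1 [[0.0256, -0.0366, -0.0769], [0.0182, -0.0417, -0.0591], [0.0108, -0.0468, -0.0412], [0.0034, -0.0519, -0.0233], [-0.004, -0.057, -0.0055]]
w1 [[0.0256, 0.0357, -0.0772], [0.0182, 0.0409, -0.0593], [0.0109, 0.0461, -0.0415], [0.0035, 0.0513, -0.0236], [-0.0039, 0.0566, -0.0058]]
w2 [[0.0247, -0.0229, -0.0742], [0.0171, -0.0261, -0.0559], [0.0096, -0.0292, -0.0377], [0.0021, -0.0324, -0.0194], [-0.0054, -0.0355, -0.0011]]
w2 [[0.0248, 0.0238, -0.0746], [0.0173, 0.0273, -0.0564], [0.0098, 0.0308, -0.0382], [0.0023, 0.0344, -0.02], [-0.0052, 0.0379, -0.0018]]
w3 [[0.0229, -0.009, -0.0733], [0.0152, -0.0102, -0.0549], [0.0074, -0.0113, -0.0365], [-0.0004, -0.0125, -0.0181], [-0.0081, -0.0137, 0.0003]]
w3 [[0.023, 0.0079, -0.0733], [0.0152, 0.0091, -0.0549], [0.0074, 0.0104, -0.0365], [-0.0004, 0.0117, -0.0182], [-0.0081, 0.0129, 0.0002]]
```

Emit:
{"method": "apply_moves", "body": {"increments": [[0,0,0,0],[0,0,0,0],[0,0,0,0],[0,0,0,0],[0,0,-2,0],[0,0,-3,0],[0,0,-3,0],[0,0,0,0],[0,0,0,0]], "jaw": -0.25}}

```text
t: 6.5
eef_pos: [0.5338, -0.2987, 0.1123]
eef_rot: [0.001, 0.601, 0.799, -0.0]
force: [-0.7, 0.4, -0.4]
finger_gap: 0.0581
```

```bash
python3 - <<'E'
from h import *
go(.534,-.3,.11); wshot("w4")
s=manip.get_state();Rm=q2R(s["eef_rot"]);p=s["eef_pos"]
o=[]
for n,(y0,x0) in {"scene":(85,190),"side":(95,320)}.items():
    c=manip.capture(n);i=c["img"][y0:y0+80,x0:x0+80];i=cv2.resize(i,None,fx=5,fy=5,interpolation=cv2.INTER_CUBIC)
    for k,col in ((0,(0,0,255)),(-.019,(0,255,0)),(-.04,(255,0,255))):
        for y in(-.029,.029,0):
            u=proj(p+Rm@np.array([0,y,k]),c["mtx"],c["extrinsics"]);cv2.circle(i,tuple(int(t) for t in (u-[x0,y0]+.5)*5),3,col,-1)
    o.append(i)
cv2.imwrite('pics/x4.png',np.hstack(o))
E
```

```text
pos [ 0.5338 -0.2987  0.1123] yaw 1.8525 z [ 9.e-04 -7.e-04 -1.e+00] j7 0.4 gap 0.0581 F [-0.7  0.4 -0.4] t 6.5
-> tool cm [-0.13 -0.02  0.23] spin None
```

View pics/x4.png

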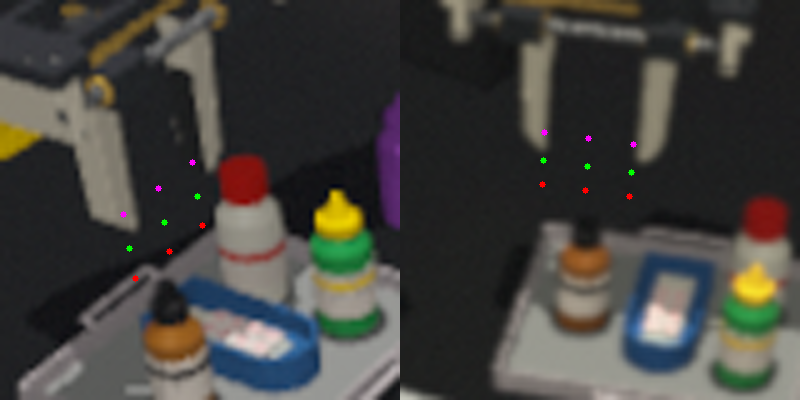

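```bash
python3 - <<'E'
from h import *
cv2.imwrite('pics/x4c.png',cv2.resize(cv2.imread('pics/w4.png')[120:280,180:400],None,fx=3.5,fy=3.5,interpolation=cv2.INTER_CUBIC))
E
```

```text
(no output)
```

View pics/x4c.png

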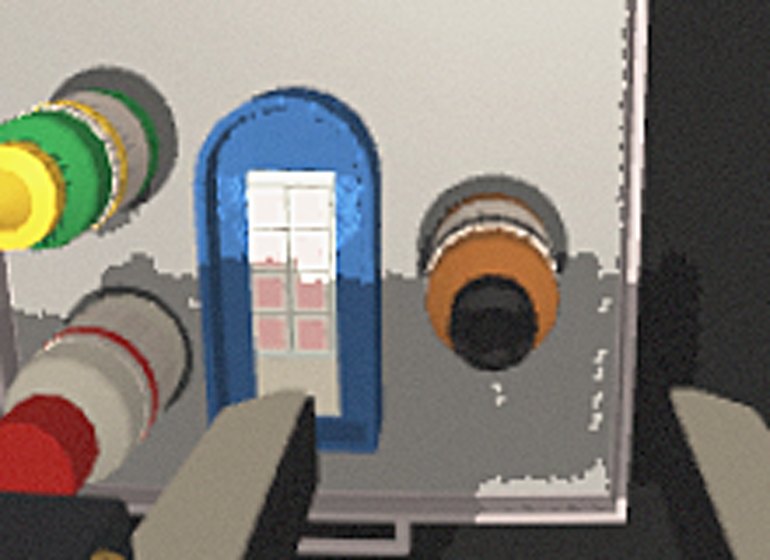

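```bash
python3 - <<'E'
from h import *
L=wl("w4");f=lambda u,v,z:wplane((180+u/3.5-.3,120+v/3.5-.3),z,*L).round(4)
print('cap',f(493,322,.092),'sh',f(492,297,.06),f(425,297,.06),f(560,297,.06),'disc',f(492,250,.004),'disc ends',f(418,250,.004),f(567,250,.004),f(492,174,.004))
go(.533,-.299,.006)
E
```

```text
cap [ 0.5336 -0.2969  0.092 ] sh [ 0.5348 -0.3012  0.06  ] [ 0.5189 -0.3057  0.06  ] [ 0.5509 -0.2965  0.06  ] disc [ 0.5359 -0.304   0.004 ] disc ends [ 0.5148 -0.3101  0.004 ] [ 0.5573 -0.2978  0.004 ] [ 0.5295 -0.282   0.004 ]
pos [ 0.533  -0.2981  0.1107] yaw 1.8528 z [-1.7e-03  7.0e-04 -1.0e+00] j7 0.4 gap 0.0583 F [-0.5  0.7  0.6] t 6.65
-> tool cm [-9.000e-02 -1.000e-02  1.047e+01] spin None
```

Emit:
{"method": "apply_moves", "body": {"increments": [[-0.1,0,2.5,0.007],[0,0,2.5,0],[0,0,2.5,0],[0,0,1.5,0],[0,0,1.0,0],[0,0,0.5,0],[0,0,0,0],[0,0,0,0]]}}

```text
t: 7.45
eef_pos: [0.5345, -0.2995, 0.0074]
eef_rot: [0.0, 0.603, 0.797, 0.0]
force: [0.1, -0.4, -0.1]
finger_gap: 0.0578
```

Emit:
{"method": "apply_moves", "body": {"increments": [[0,0,0,0],[0,0,0,0],[0,0,0,0],[0,0,0,0],[0,0,0,0],[0,0,0,0],[0,0,0,0]], "jaw": 1}}

```text
t: 8.15
eef_pos: [0.5343, -0.2995, 0.0071]
eef_rot: [0.0, 0.604, 0.797, 0.0]
force: [-0.0, 0.2, 4.1]
finger_gap: 0.0333
```

```bash
python3 - <<'E'
from h import *
go(.511,.365,.13); wshot("w5")
E
```

```text
pos [ 0.5343 -0.2995  0.0071] yaw 1.8457 z [ 4.e-04 -3.e-04 -1.e+00] j7 0.32 gap 0.0333 F [-0.   0.2  4.1] t 8.15
-> tool cm [ 64.58  15.8  -12.31] spin None
```

View pics/w5.png

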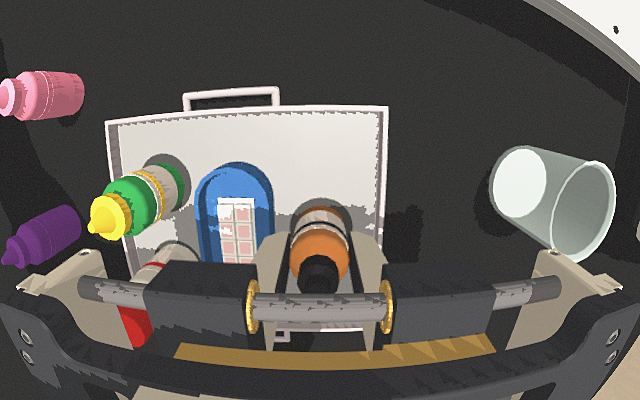

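Emit:
{"method": "apply_moves", "body": {"increments": [[0,0,-1.0,0],[0,0,-2.2,0],[0,0,-3,0],[0,0,-3,0],[0,0,-2.8,0]]}}

```text
t: 8.7
eef_pos: [0.5337, -0.2991, 0.1284]
eef_rot: [-0.0, 0.603, 0.797, -0.0]
force: [1.1, 0.4, -0.2]
finger_gap: 0.0327
```

Emit:
{"method": "apply_moves", "body": {"increments": [[1.5,0.36,0,0],[2.5,0.61,0,0],[3.5,0.86,0,0],[3.7,0.9,0,0],[3.7,0.9,0,0],[3.7,0.9,0,0],[3.7,0.9,0,0],[3.7,0.9,0,0],[3.7,0.9,0,0],[3.7,0.9,0,0],[3.7,0.9,0,0],[3.7,0.9,0,0],[3.7,0.9,0,0],[3.7,0.9,0,0],[3.7,0.9,0,0],[3.7,0.9,0,0],[3.6,0.88,0,0],[2.5,0.61,0,0],[1.5,0.37,0,0],[0,0,0,0]]}}

```text
t: 10.7
eef_pos: [0.5092, 0.3528, 0.1263]
eef_rot: [-0.001, 0.602, 0.798, -0.0]
force: [-0.2, -0.9, -0.3]
finger_gap: 0.0332
```

```bash
python3 - <<'E'
from h import *
go(.511,.365,.0065,1.8455); wshot("w6")
E
```

```text
pos [0.5092 0.3528 0.1263] yaw 1.849 z [-1.1e-03  5.0e-04 -1.0e+00] j7 -0.69 gap 0.0332 F [-0.2 -0.9 -0.3] t 10.7
-> tool cm [ 1.11  0.52 11.98] spin 0.003
```

View pics/w6.png

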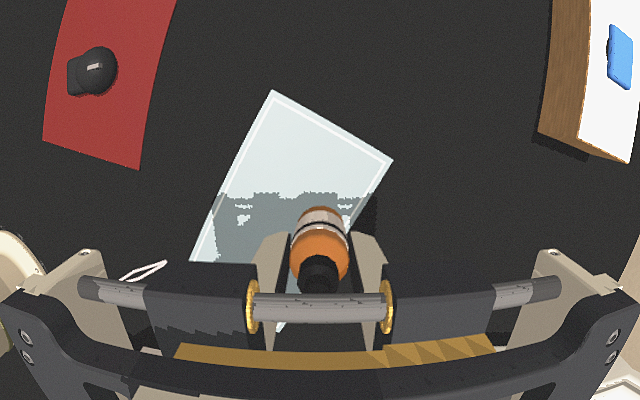

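```bash
python3 - <<'E'
from h import *
L=wl("w6");A=wplane((271,90),.003,*L);B=wplane((392,160),.003,*L);print(A,B,np.linalg.norm(A-B),wplane((271,90),.003,*L))
E
```

```text
[0.43282708 0.4346008  0.003     ] [0.57704831 0.39867923 0.003     ] 0.14862746415607223 [0.43282708 0.4346008  0.003     ]
```

Emit:
{"method": "apply_moves", "body": {"increments": [[0.6,0.26,2.5,0.003],[0.5,0.26,3.0,0],[0,0,3.0,0],[0,0,1.5,0],[0,0,1.0,0],[0,0,0.5,0],[0,0,0.4,0],[0,0,0,0],[0,0,0,0]]}}

```text
t: 11.65
eef_pos: [0.513, 0.3629, 0.0086]
eef_rot: [0.0, 0.605, 0.796, 0.001]
force: [-0.5, -0.4, -0.7]
finger_gap: 0.0332
```

```bash
python3 - <<'E'
from h import *
go(.511,.365,.0065,1.8455)
E
```

```text
pos [0.513  0.3629 0.0086] yaw 1.8428 z [ 9.e-04  6.e-04 -1.e+00] j7 -0.78 gap 0.0332 F [-0.5 -0.4 -0.7] t 11.65
-> tool cm [ 0.25 -0.13  0.21] spin -0.003
```

Emit:
{"method": "apply_moves", "body": {"increments": [[0,0,0.1,0],[0,0,0.1,0],[0,0,0,0],[0,0,0,0]]}}

```text
t: 12.05
eef_pos: [0.5131, 0.3632, 0.007]
eef_rot: [0.0, 0.605, 0.796, 0.001]
force: [-0.4, -0.2, 7.5]
finger_gap: 0.0334
```

Emit:
{"method": "apply_moves", "body": {"increments": [[0,0,0,0],[0,0,0,0],[0,0,0,0],[0,0,0,0],[0,0,-1.0,0],[0,0,-3,0],[0,0,-4,0],[0,0,-4,0],[0,0,-1,0],[0,0,0,0]], "jaw": -0.25}}

```text
t: 13.05
eef_pos: [0.5134, 0.3633, 0.1381]
eef_rot: [0.001, 0.605, 0.796, 0.002]
force: [0.2, 0.5, -0.6]
finger_gap: 0.0579
```

```bash
python3 - <<'E'
from h import *
go(.415,-.3025,.136,1.8455);go(.434,-.3665,.136,1.8455); wshot("w7")
E
```

```text
pos [0.5134 0.3633 0.1381] yaw 1.8425 z [ 0.0031  0.0022 -1.    ] j7 -0.7 gap 0.0579 F [ 0.2  0.5 -0.6] t 13.05
-> tool cm [-6.149e+01 -2.735e+01  4.000e-02] spin -0.003
pos [0.5134 0.3633 0.1381] yaw 1.8425 z [ 0.0031  0.0022 -1.    ] j7 -0.7 gap 0.0579 F [ 0.2  0.5 -0.6] t 13.05
-> tool cm [-6.817e+01 -2.724e+01  3.000e-02] spin -0.003
```

View pics/w7.png

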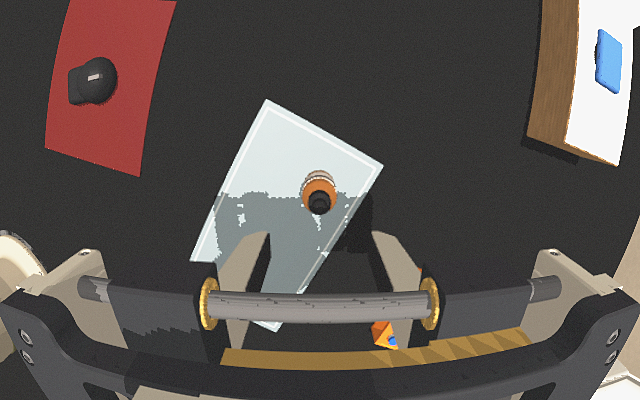

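Emit:
{"method": "apply_moves", "body": {"increments": [[-2.0,-0.9,0,0],[-3.0,-1.33,0,0],[-3.5,-1.56,0,0],[-3.5,-1.56,0,0],[-3.5,-1.56,0,0],[-3.5,-1.56,0,0],[-3.5,-1.56,0,0],[-3.5,-1.56,0,0],[-3.5,-1.56,0,0],[-3.5,-1.56,0,0],[-3.5,-1.56,0,0],[-3.5,-1.56,0,0],[-3.5,-1.56,0,0],[-3.5,-1.56,0,0],[-3.5,-1.56,0,0],[-3.5,-1.56,0,0],[-3.5,-1.56,0,0],[-2.5,-1.0,0,-0.003],[-1.5,-0.7,0,0],[0,0,0,0]]}}

```text
t: 15.1
eef_pos: [0.4128, -0.305, 0.1341]
eef_rot: [-0.001, 0.605, 0.796, -0.0]
force: [0.2, -0.7, 0.2]
finger_gap: 0.0581
```

Emit:
{"method": "apply_moves", "body": {"increments": [[0,0,0,0],[0,0,0,0]]}}

```text
t: 15.3
eef_pos: [0.4145, -0.3017, 0.1352]
eef_rot: [-0.001, 0.603, 0.798, 0.0]
force: [-0.4, 0.5, -0.3]
finger_gap: 0.0581
```

```bash
python3 - <<'E'
from h import *
go(.415,-.3025,.136,1.8455);wshot("w8")
cv2.imwrite('pics/w8c.png',cv2.resize(cv2.imread('pics/w8.png')[90:290,220:470],None,fx=3,fy=3,interpolation=cv2.INTER_CUBIC))
E
```

```text
pos [ 0.4145 -0.3017  0.1352] yaw 1.8474 z [-0.001   0.0012 -1.    ] j7 0.52 gap 0.0581 F [-0.4  0.5 -0.3] t 15.3
-> tool cm [-0.1   0.03 -0.08] spin 0.002
```

View pics/w8c.png

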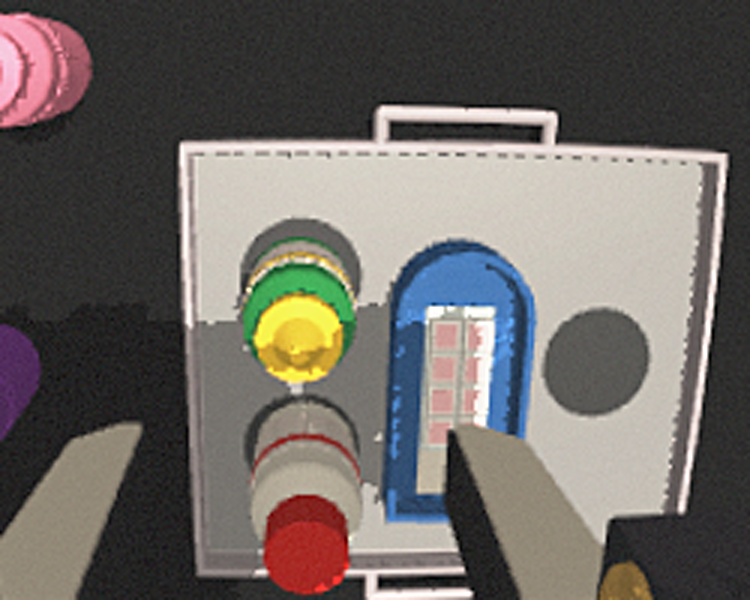

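```bash
python3 - <<'E'
from h import *
L=wl("w8");f=lambda u,v,z:wplane((220+u/3-.3,90+v/3-.3),z,*L).round(4)
print('noz',f(297,335,.092),'amdisc',f(597,362,.004),'whcap',f(305,555,.092),'green foot disc R',f(302,220,.004))
n=f(460,242,.027)[:2];b1=f(388,520,.027)[:2];b2=f(525,519,.027)[:2];print(n,b1,b2,(n+(b1+b2)/2)/2)
E
```

```text
noz [ 0.4125 -0.299   0.092 ] amdisc [ 0.5357 -0.3032  0.004 ] whcap [ 0.4338 -0.3654  0.092 ] green foot disc R [ 0.4095 -0.2821  0.004 ]
[ 0.4625 -0.2706] [ 0.4707 -0.3787] [ 0.5222 -0.3651] [ 0.479475 -0.32125 ]
```

Emit:
{"method": "apply_moves", "body": {"increments": [[0,-0.05,2.5,0],[0,0,3,0],[0,0,3,0],[0,0,2.0,0],[0,0,1.2,0],[0,0,0.8,0],[0,0,0.4,0],[0,0,0,0],[0,0,0,0]]}}

```text
t: 16.25
eef_pos: [0.4144, -0.3035, 0.0074]
eef_rot: [0.0, 0.604, 0.797, -0.0]
force: [-1.1, -0.5, 0.4]
finger_gap: 0.0579
```

Emit:
{"method": "apply_moves", "body": {"increments": [[0,0,0,0],[0,0,0,0],[0,0,0,0],[0,0,0,0],[0,0,0,0],[0,0,0,0],[0,0,0,0]], "jaw": 1}}

```text
t: 16.95
eef_pos: [0.4143, -0.3034, 0.007]
eef_rot: [0.0, 0.604, 0.797, -0.0]
force: [-0.6, -0.5, 5.7]
finger_gap: 0.0351
```

```bash
python3 - <<'E'
from h import *
go(.490,.283,.12)
E
```

```text
pos [ 0.4143 -0.3034  0.007 ] yaw 1.8458 z [ 3.e-04 -3.e-04 -1.e+00] j7 0.38 gap 0.0351 F [-0.6 -0.5  5.7] t 16.95
-> tool cm [ 54.38  23.21 -11.32] spin None
```

Emit:
{"method": "apply_moves", "body": {"increments": [[0,0,-1.0,0],[0,0,-2.2,0],[0,0,-3,0],[0,0,-3,0],[0,0,-2.8,0]]}}

```text
t: 17.45
eef_pos: [0.4137, -0.3029, 0.1285]
eef_rot: [-0.0, 0.603, 0.797, 0.0]
force: [0.5, -0.0, -1.3]
finger_gap: 0.0358
```

Emit:
{"method": "apply_moves", "body": {"increments": [[1.5,0.64,0,0],[2.5,1.07,0,0],[3.3,1.4,0,0],[3.3,1.4,0,0],[3.3,1.4,0,0],[3.3,1.4,0,0],[3.3,1.4,0,0],[3.3,1.4,0,0],[3.3,1.4,0,0],[3.3,1.4,0,0],[3.3,1.4,0,0],[3.3,1.4,0,0],[3.3,1.4,0,0],[3.3,1.4,0,0],[3.3,1.4,0,0],[2.5,1.1,0,0],[1.5,0.64,0,0],[1.5,0.8,0,0],[0,0,0,0],[0,0,0,0]]}}

```text
t: 19.45
eef_pos: [0.4877, 0.2608, 0.1266]
eef_rot: [0.0, 0.604, 0.797, -0.001]
force: [-0.3, 0.1, -1.3]
finger_gap: 0.0354
```

```bash
python3 - <<'E'
from h import *
go(.490,.283,.0068,1.8455); wshot("w9")
E
```

```text
pos [0.4877 0.2608 0.1266] yaw 1.8453 z [-6.e-04 -1.e-03 -1.e+00] j7 -0.6 gap 0.0354 F [-0.3  0.1 -1.3] t 19.45
-> tool cm [ 2.08  0.83 11.98] spin -0.0
```

View pics/w9.png

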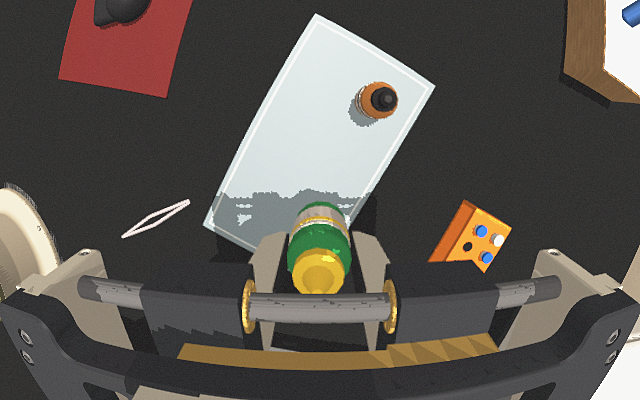

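Emit:
{"method": "apply_moves", "body": {"increments": [[1.0,0.4,2.5,0],[0.9,0.4,3.0,0],[0,0,3.0,0],[0,0,1.5,0],[0,0,1.0,0],[0,0,0.5,0],[0,0,0.4,0],[0,0,0.1,0],[0,0,0,0],[0,0,0,0]]}}

```text
t: 20.5
eef_pos: [0.4907, 0.2826, 0.0074]
eef_rot: [0.0, 0.604, 0.797, 0.0]
force: [0.1, -0.2, -0.8]
finger_gap: 0.035
```

```bash
python3 - <<'E'
from h import *
go(.490,.283,.0068,1.8455)
E
```

```text
pos [0.4907 0.2826 0.0074] yaw 1.8457 z [ 7.e-04  5.e-04 -1.e+00] j7 -0.73 gap 0.035 F [ 0.1 -0.2 -0.8] t 20.5
-> tool cm [ 0.06 -0.06  0.06] spin 0.0
```

Emit:
{"method": "apply_moves", "body": {"increments": [[0,0,0.1,0],[0,0,0,0],[0,0,0,0]]}}

```text
t: 20.8
eef_pos: [0.4911, 0.2829, 0.0068]
eef_rot: [0.0, 0.604, 0.797, 0.001]
force: [1.6, -0.6, 8.7]
finger_gap: 0.035
```

Emit:
{"method": "apply_moves", "body": {"increments": [[0,0,0,0],[0,0,0,0],[0,0,0,0],[0,0,0,0],[0,0,-1.0,0],[0,0,-3,0],[0,0,-4,0],[0,0,-4,0],[0,0,-1,0],[0,0,0,0]], "jaw": -0.25}}

```text
t: 21.8
eef_pos: [0.4914, 0.2829, 0.138]
eef_rot: [0.001, 0.604, 0.797, 0.002]
force: [0.2, -0.1, -0.6]
finger_gap: 0.0582
```

```bash
python3 - <<'E'
from h import *
go(.434,-.3665,.136,1.8455); wshot("w10")
E
```

```text
pos [0.4914 0.2829 0.138 ] yaw 1.8453 z [ 0.0033  0.0019 -1.    ] j7 -0.62 gap 0.0582 F [ 0.2 -0.1 -0.6] t 21.8
-> tool cm [-6.095e+01 -2.313e+01  6.000e-02] spin -0.0
```

View pics/w10.png

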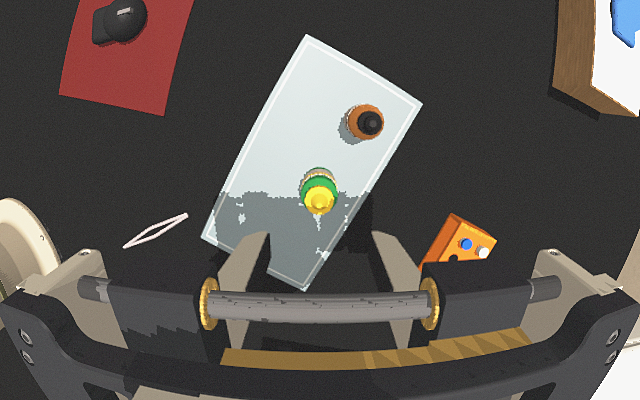

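Emit:
{"method": "apply_moves", "body": {"increments": [[-2.0,-0.75,0,0],[-3.0,-1.14,0,0],[-3.5,-1.33,0,0],[-3.5,-1.33,0,0],[-3.5,-1.33,0,0],[-3.5,-1.33,0,0],[-3.5,-1.33,0,0],[-3.5,-1.33,0,0],[-3.5,-1.33,0,0],[-3.5,-1.33,0,0],[-3.5,-1.33,0,0],[-3.5,-1.33,0,0],[-3.5,-1.33,0,0],[-3.5,-1.33,0,0],[-3.5,-1.33,0,0],[-3.5,-1.33,0,0],[-3.5,-1.33,0,0],[-2.0,-0.75,0,0],[-1.5,-0.55,0,0],[0,0,0,0]]}}

```text
t: 23.85
eef_pos: [0.4323, -0.3688, 0.1343]
eef_rot: [-0.001, 0.604, 0.797, -0.0]
force: [-0.2, -0.4, 0.1]
finger_gap: 0.0584
```

Emit:
{"method": "apply_moves", "body": {"increments": [[0,0,0,0],[0,0,0,0]]}}

```text
t: 24.05
eef_pos: [0.4337, -0.3657, 0.1355]
eef_rot: [-0.0, 0.603, 0.798, 0.0]
force: [1.0, 0.3, 0.1]
finger_gap: 0.0579
```

```bash
python3 - <<'E'
from h import *
go(.434,-.367,.006,1.8455);wshot("w11")
E
```

```text
pos [ 0.4337 -0.3657  0.1355] yaw 1.848 z [-4.e-04  9.e-04 -1.e+00] j7 0.6 gap 0.0579 F [1.  0.3 0.1] t 24.05
-> tool cm [-1.500e-01 -1.000e-02  1.295e+01] spin 0.002
```

View pics/w11.png

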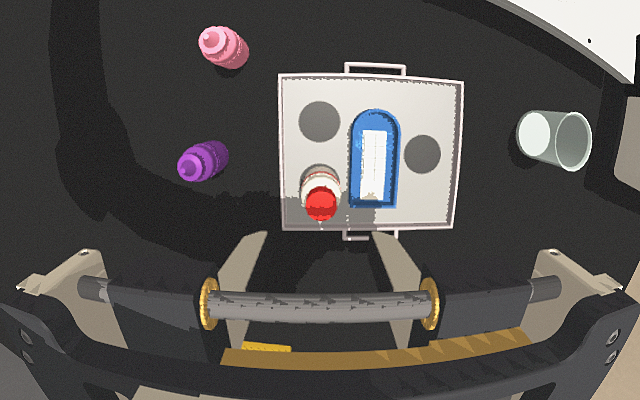

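Emit:
{"method": "apply_moves", "body": {"increments": [[-0.05,0,2.5,0],[0,0,3,0],[0,0,3,0],[0,0,2.0,0],[0,0,1.2,0],[0,0,0.8,0],[0,0,0.4,0],[0,0,0,0],[0,0,0,0]]}}

```text
t: 25.0
eef_pos: [0.4339, -0.3682, 0.0075]
eef_rot: [0.001, 0.603, 0.797, -0.0]
force: [-0.5, -0.2, 0.4]
finger_gap: 0.0585
```

Emit:
{"method": "apply_moves", "body": {"increments": [[0,0,0,0],[0,0,0,0],[0,0,0,0],[0,0,0,0],[0,0,0,0],[0,0,0,0],[0,0,0,0]], "jaw": 1}}

```text
t: 25.7
eef_pos: [0.4337, -0.3681, 0.007]
eef_rot: [0.0, 0.604, 0.797, -0.0]
force: [-0.1, 0.3, 4.4]
finger_gap: 0.0375
```

```bash
python3 - <<'E'
from h import *
go(.469,.198,.12)
E
```

```text
pos [ 0.4337 -0.3681  0.007 ] yaw 1.8458 z [ 3.e-04 -3.e-04 -1.e+00] j7 0.49 gap 0.0375 F [-0.1  0.3  4.4] t 25.7
-> tool cm [ 53.52  18.77 -11.32] spin None
```

Emit:
{"method": "apply_moves", "body": {"increments": [[0,0,-1.0,0],[0,0,-2.2,0],[0,0,-3,0],[0,0,-3,0],[0,0,-2.8,0]]}}

```text
t: 26.2
eef_pos: [0.4331, -0.3676, 0.1284]
eef_rot: [-0.0, 0.603, 0.797, 0.0]
force: [0.1, -0.3, -1.8]
finger_gap: 0.0373
```

Emit:
{"method": "apply_moves", "body": {"increments": [[1.5,0.53,0,0],[2.5,0.88,0,0],[3.3,1.16,0,0],[3.3,1.16,0,0],[3.3,1.16,0,0],[3.3,1.16,0,0],[3.3,1.16,0,0],[3.3,1.16,0,0],[3.3,1.16,0,0],[3.3,1.16,0,0],[3.3,1.16,0,0],[3.3,1.16,0,0],[3.3,1.16,0,0],[3.3,1.16,0,0],[3.3,1.16,0,0],[2.8,1.0,0,0],[2.3,0.8,0,0],[1.5,0.5,0,0],[0,0,0,0],[0,0,0,0]]}}

```text
t: 28.2
eef_pos: [0.4684, 0.1971, 0.1264]
eef_rot: [-0.0, 0.603, 0.797, -0.001]
force: [-1.1, -0.2, -1.4]
finger_gap: 0.0375
```

```bash
python3 - <<'E'
from h import *
go(.469,.198,.0068,1.8455); wshot("w12")
E
```

```text
pos [0.4684 0.1971 0.1264] yaw 1.846 z [-0.001  -0.0011 -1.    ] j7 -0.52 gap 0.0375 F [-1.1 -0.2 -1.4] t 28.2
-> tool cm [ 0.08  0.1  11.96] spin 0.001
```

View pics/w12.png

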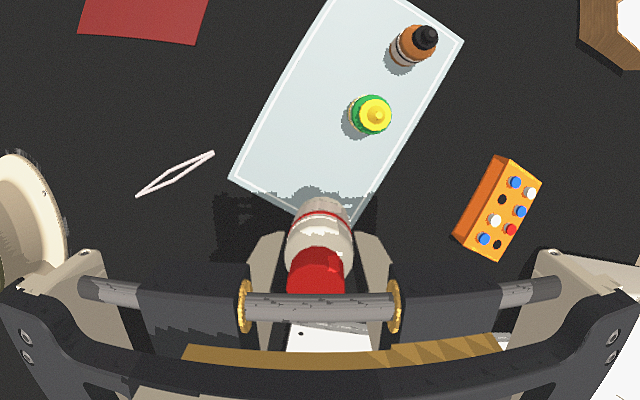

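Emit:
{"method": "apply_moves", "body": {"increments": [[0,0,2.5,0],[0,0,3.0,0],[0,0,3.0,0],[0,0,1.5,0],[0,0,1.0,0],[0,0,0.5,0],[0,0,0.4,0],[0,0,0.1,0],[0,0,0,0],[0,0,0,0]]}}

```text
t: 29.25
eef_pos: [0.4693, 0.198, 0.0073]
eef_rot: [0.0, 0.604, 0.797, 0.0]
force: [0.4, -1.0, -1.0]
finger_gap: 0.0374
```

Emit:
{"method": "apply_moves", "body": {"increments": [[0,0,0.1,0],[0,0,0,0],[0,0,0,0]]}}

```text
t: 29.55
eef_pos: [0.4699, 0.1984, 0.0066]
eef_rot: [0.0, 0.604, 0.797, 0.001]
force: [0.0, 0.0, 7.3]
finger_gap: 0.0373
```

Emit:
{"method": "apply_moves", "body": {"increments": [[0,0,0,0],[0,0,0,0],[0,0,0,0],[0,0,0,0],[0,0,-1.0,0],[0,0,-3,0],[0,0,-4,0],[0,0,-4,0],[0,0,-4,0],[0,0,0,0]], "jaw": -0.25}}

```text
t: 30.55
eef_pos: [0.4712, 0.1993, 0.171]
eef_rot: [0.002, 0.604, 0.797, 0.004]
force: [0.5, -0.0, -0.9]
finger_gap: 0.0581
```

```bash
python3 - <<'E'
from h import *
go(.5935,-.2,.3,1.8455)
go(.48,-.321,.1,1.8455); wshot("w13")
c=manip.capture("scene");cv2.imwrite('pics/s13.png',c["img"])
E
```

```text
pos [0.4712 0.1993 0.171 ] yaw 1.8454 z [ 0.0073  0.0033 -1.    ] j7 -0.49 gap 0.0581 F [ 0.5 -0.  -0.9] t 30.55
-> tool cm [-41.73   1.05 -12.94] spin -0.0
pos [0.4712 0.1993 0.171 ] yaw 1.8454 z [ 0.0073  0.0033 -1.    ] j7 -0.49 gap 0.0581 F [ 0.5 -0.  -0.9] t 30.55
-> tool cm [-50.32 -13.32   6.94] spin -0.0
```

View pics/w13.png

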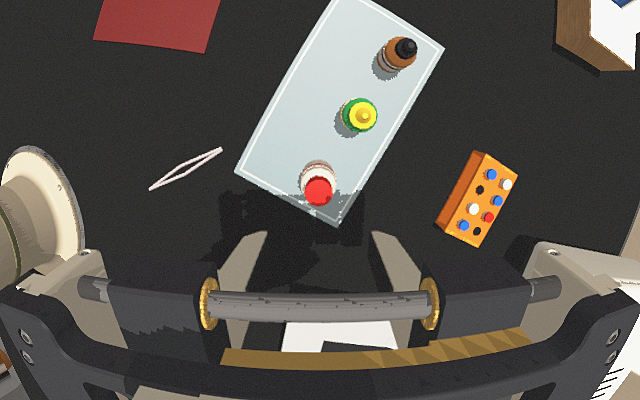

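View pics/s13.png

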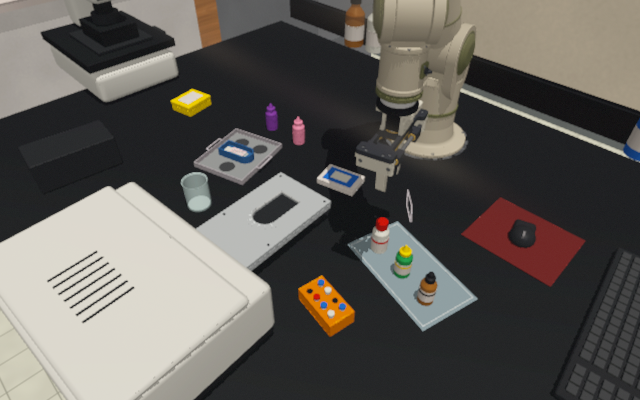

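```bash
python3 - <<'E'
from h import *
go(.584,.02,.22,1.8455)
E
```

```text
pos [0.4694 0.1978 0.167 ] yaw 1.8452 z [ 2.3e-03  6.0e-04 -1.0e+00] j7 -0.49 gap 0.0582 F [ 0.2  0.2 -0.4] t 30.65
-> tool cm [-20.22   6.22  -5.28] spin -0.0
```

Emit:
{"method": "apply_moves", "body": {"increments": [[-2.0,0.6,-0.5,0],[-3.0,0.95,-1,0],[-3.0,0.95,-1,0],[-3.0,0.95,-1,0],[-3.0,0.95,-1,0],[-3.0,0.95,-0.8,0],[-2.0,0.6,0,0],[-1.2,0.3,0,0],[0,0,0,0],[0,0,0,0],[0,0,0,0]]}}

```text
t: 31.75
eef_pos: [0.5832, 0.022, 0.2184]
eef_rot: [-0.001, 0.603, 0.798, -0.0]
force: [-0.5, -0.1, 0.4]
finger_gap: 0.0582
```

```bash
python3 - <<'E'
from h import *
go(.584,.02,.22,1.8455);wshot("w14")
cv2.imwrite('pics/w14c.png',cv2.resize(cv2.imread('pics/w14.png')[60:260,200:450],None,fx=3.2,fy=3,interpolation=cv2.INTER_CUBIC))
E
```

```text
pos [0.5832 0.022  0.2184] yaw 1.8478 z [-1.1e-03  4.0e-04 -1.0e+00] j7 -0.06 gap 0.0582 F [-0.5 -0.1  0.4] t 31.75
-> tool cm [-0.22  0.02 -0.16] spin 0.002
```

View pics/w14.png

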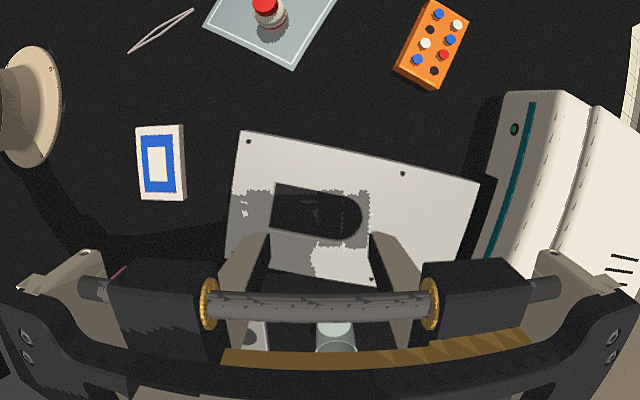

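```bash
python3 - <<'E'
from h import *
i=cv2.imread('pics/w14.png')[165:260,250:390]
i=cv2.convertScaleAbs(i,alpha=1.6,beta=20)
cv2.imwrite('pics/w14c.png',cv2.resize(i,None,fx=5.5,fy=5.5,interpolation=cv2.INTER_CUBIC))
E
```

```text
(no output)
```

View pics/w14c.png

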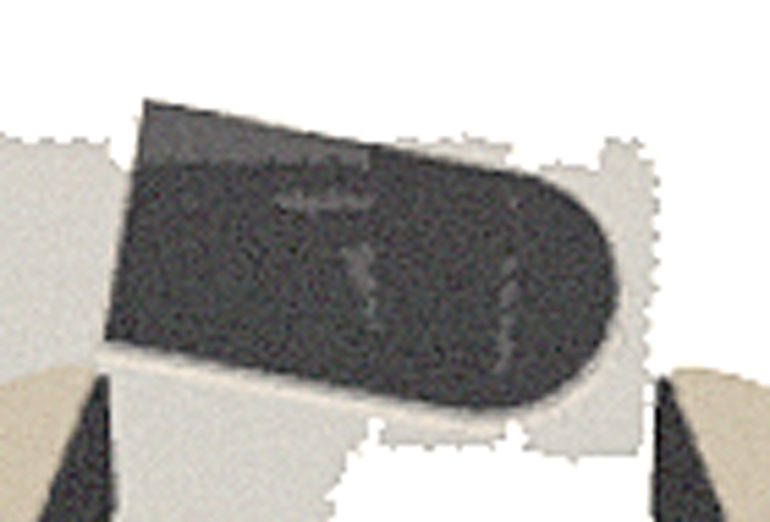

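```bash
python3 - <<'E'
from h import *
L=wl("w14");f=lambda u,v,z:wplane((250+u/5.5-.4,165+v/5.5-.4),z,*L)[:2]
A=f(145,100,.058);B=f(106,340,.052);T=f(620,285,.058);A2=f(500,170,.058);B2=f(440,406,.052)
print(A,B,T,np.linalg.norm(A-B))
for p,q in((A,A2),(B,B2)): d=q-p;print('ang',np.arctan2(d[1],d[0]))
d=A-B;print('ang sq',np.arctan2(-d[0],d[1]))
M=(A+B)/2;d=T-M;print('M',M,'len',np.linalg.norm(d),np.arctan2(d[1],d[0]),'C',(M+T)/2)
# stage corner screw/edges from w14: left edge corners
P=wplane((241,131),.058,*L)[:2];Q=wplane((480,184),.058,*L)[:2];Rr=wplane((225,258),.058,*L)[:2]
print(P,Q,Rr,np.arctan2(*(Q-P)[::-1]),np.arctan2(-(P-Rr)[0],(P-Rr)[1]))
E
```

```text
[ 0.53453    -0.00110689] [ 0.53866406 -0.06133281] [ 0.64852408 -0.01353027] 0.0603676408938823
ang 0.07542799519264516
ang 0.0707327240380957
ang sq 0.06853499375305135
M [ 0.53659703 -0.03121985] len 0.11331630850485323 0.1567491319557507 C [ 0.59256055 -0.02237506]
[0.47804229 0.04907638] [0.78950819 0.07153592] [ 0.49057772 -0.1215695 ] 0.07198456200425071 0.07332707366645391
```

```bash
cat > ov.py <<'E'
from h import *
def outline(cx,cy,y,z,L=.109,W=.055):
    r=W/2;a=np.linspace(-np.pi/2,np.pi/2,40)
    pts=[(-L/2,-r)]+[(L/2-r+r*np.cos(t),r*np.sin(t)) for t in a]+[(-L/2,r)]
    c,s=np.cos(y),np.sin(y);return [(cx+c*p[0]-s*p[1],cy+s*p[0]+c*p[1],z) for p in pts]
def draw(i,pts,pf,x0,y0,f,col):
    u=np.array([[(pf(p)-[x0,y0]+.5)*f] for p in pts]).astype(np.int32);cv2.polylines(i,[u],True,col,1)
E
python3 - <<'E'
from ov import *
cx,cy,y=.591,-.0273,.072
o=[]
def mk(img,x0,y0,w,h,f,pf):
    i=cv2.resize(img[y0:y0+h,x0:x0+w],None,fx=f,fy=f,interpolation=cv2.INTER_CUBIC)
    draw(i,outline(cx,cy,y,.058),pf,x0,y0,f,(0,0,255));draw(i,outline(cx,cy,y,.052),pf,x0,y0,f,(0,255,0));return i
cv2.imwrite('pics/o1.png',mk(cv2.convertScaleAbs(cv2.imread('pics/w14.png'),alpha=1.5,beta=20),250,165,140,95,5.5,lambda p:wproj(p,*wl("w14"))))
cv2.imwrite('pics/o2.png',mk(cv2.imread('pics/scene0.png'),240,180,70,50,8,lambda p:proj(p,*cal("scene"))))
cv2.imwrite('pics/o3.png',mk(cv2.imread('pics/side0.png'),270,165,60,45,8,lambda p:proj(p,*cal("side"))))
a=cv2.imread('pics/o2.png');b=cv2.imread('pics/o3.png');b=cv2.copyMakeBorder(b,0,a.shape[0]-b.shape[0],0,0,0);o=np.hstack([a,b]);cv2.imwrite('pics/o23.png',cv2.resize(o,(800,int(o.shape[0]*800/o.shape[1]))))
E
```

```text
(no output)
```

View pics/o1.png

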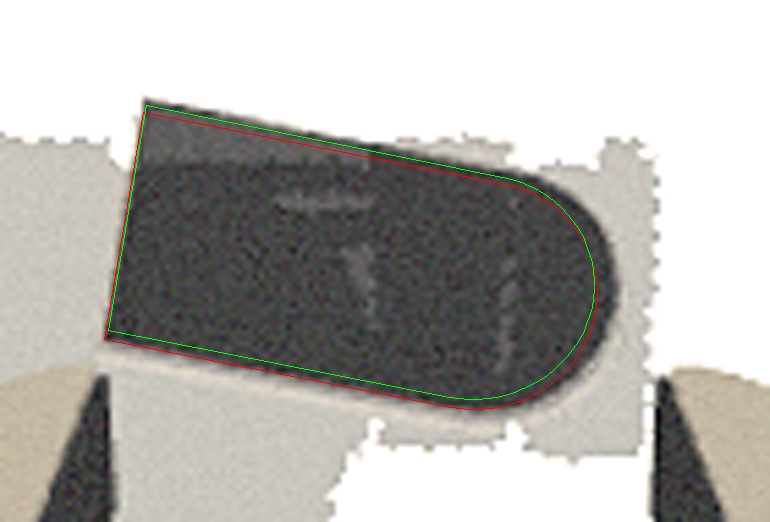

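View pics/o23.png

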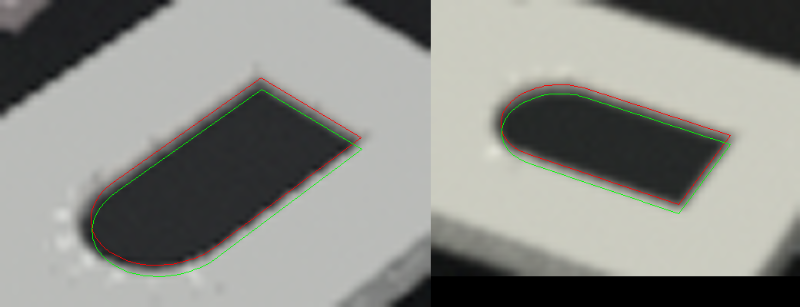

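```bash
python3 - <<'E'
from h import *
go(.480,-.322,.10,1.8435)
E
```

```text
pos [0.5837 0.0216 0.2188] yaw 1.8473 z [-1.e-04  1.e-04 -1.e+00] j7 -0.06 gap 0.058 F [0.2 0.1 0.3] t 31.9
-> tool cm [-30.22 -19.35  11.88] spin 0.004
```

Emit:
{"method": "apply_moves", "body": {"increments": [[-1.5,-1.0,0,0.004],[-2.5,-1.6,0,0],[-3.2,-2.05,0,0],[-3.5,-2.2,0,0],[-3.5,-2.2,0,0],[-3.5,-2.2,0.5,0],[-3.5,-2.2,1,0],[-3.5,-2.2,1.5,0],[-2.5,-1.7,2,0],[-1.5,-1.0,2,0],[-1.0,-1.0,2,0],[0,0,2,0],[0,0,0.8,0],[0,0,0,0],[0,0,0,0]], "jaw": -0.6}}

```text
t: 33.4
eef_pos: [0.4775, -0.3174, 0.1015]
eef_rot: [0.0, 0.605, 0.796, 0.0]
force: [-0.1, 0.1, 0.1]
finger_gap: 0.0747
```

```bash
python3 - <<'E'
from h import *
go(.480,-.322,.03,1.8435);wshot("w15")
E
```

```text
pos [ 0.4775 -0.3174  0.1015] yaw 1.8424 z [ 5.e-04 -3.e-04 -1.e+00] j7 0.51 gap 0.0747 F [-0.1  0.1  0.1] t 33.4
-> tool cm [-0.51  0.11  7.15] spin -0.001
```

View pics/w15.png

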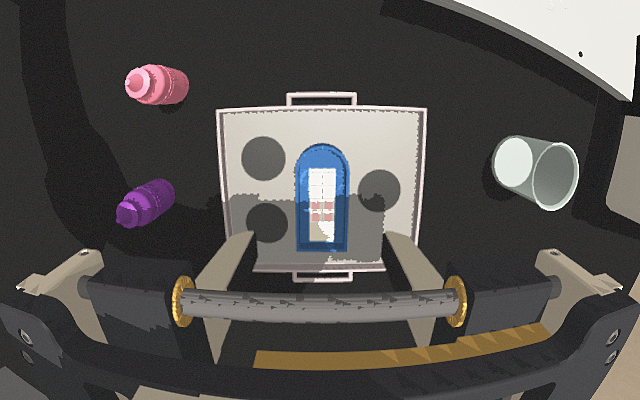

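```bash
python3 - <<'E'
from ov import *
L=wl("w15")
N=wplane((321,142.5),.027,*L)[:2];B1=wplane((296.5,251),.027,*L)[:2];B2=wplane((348.5,250.5),.027,*L)[:2];B=(B1+B2)/2;d=N-B
print(N,B1,B2,np.linalg.norm(d),np.linalg.norm(B1-B2),np.arctan2(d[1],d[0]),(N+B)/2)
x0,y0,f=270,120,5
i=cv2.resize(cv2.imread('pics/w15.png')[y0:260,x0:370],None,fx=f,fy=f,interpolation=cv2.INTER_CUBIC)
draw(i,outline(.480,-.322,1.843,.027,.104,.05),lambda p:wproj(p,*L),x0,y0,f,(0,0,255))
draw(i,outline(*((N+B)/2),np.arctan2(d[1],d[0]),.027,.104,.05),lambda p:wproj(p,*L),x0,y0,f,(0,255,0))
cv2.imwrite('pics/o4.png',i[:600])
E
```

```text
[ 0.4653935  -0.27052196] [ 0.47071727 -0.37939234] [ 0.52023718 -0.36511308] 0.1060857075433578 0.051537548483881535 1.8583210078717407 [ 0.48043536 -0.32138733]
```

View pics/o4.png

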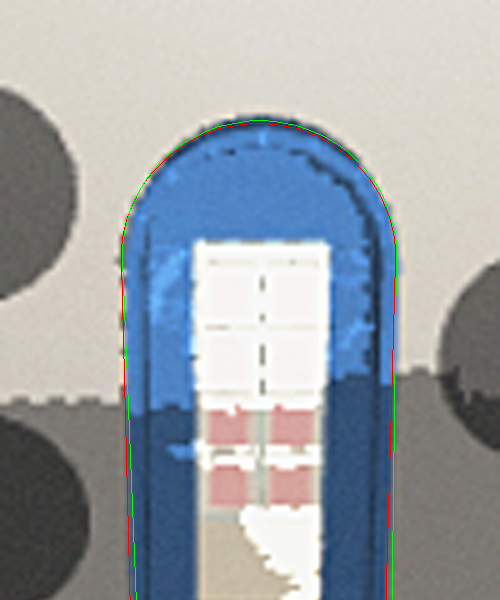

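Emit:
{"method": "apply_moves", "body": {"increments": [[-0.25,0.05,2.5,-0.004],[-0.25,0.05,3,0],[0,0,2.5,0],[0,0,1.2,0],[0,0,0.9,0],[0,0,0,0],[0,0,0,0]]}}

```text
t: 34.15
eef_pos: [0.4801, -0.3222, 0.0006]
eef_rot: [0.001, 0.603, 0.797, 0.0]
force: [-0.4, -0.5, 0.1]
finger_gap: 0.0745
```

```bash
python3 - <<'E'
from h import *
go(.480,-.322,-.015,1.847);wshot("w16")
o=[]
for n,(y0,x0) in {"scene":(100,190),"side":(110,330)}.items():
    c=manip.capture(n);i=c["img"][y0:y0+80,x0:x0+80];i=cv2.resize(i,None,fx=5,fy=5,interpolation=cv2.INTER_CUBIC);o.append(i)
cv2.imwrite('pics/x16.png',np.hstack(o))
E
```

```text
pos [ 0.4801 -0.3222  0.0006] yaw 1.8459 z [ 9.e-04 -6.e-04 -1.e+00] j7 0.44 gap 0.0745 F [-0.4 -0.5  0.1] t 34.15
-> tool cm [ 0.02 -0.    1.56] spin -0.001
```

View pics/x16.png

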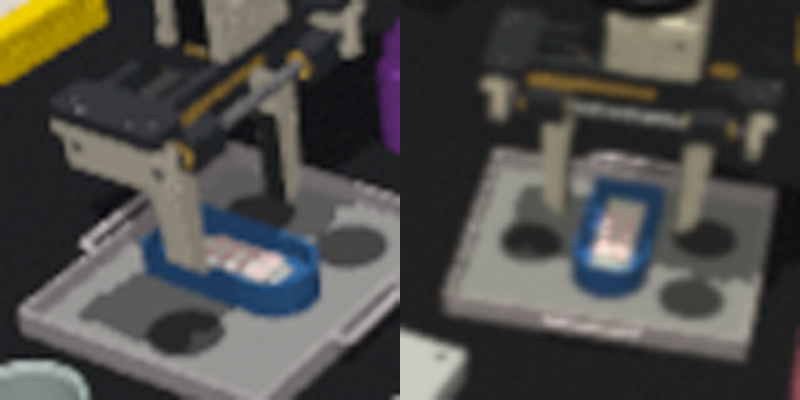

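View pics/w16.png

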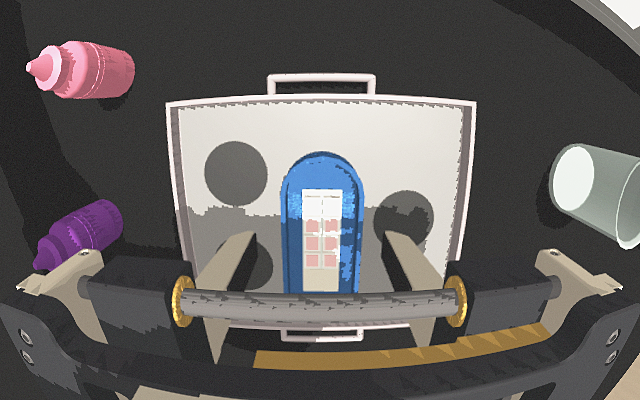

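Emit:
{"method": "apply_moves", "body": {"increments": [[0,0,0.6,0],[0,0,0.5,0],[0,0,0.5,0],[0,0,0,0],[0,0,0,0]]}}

```text
t: 34.8
eef_pos: [0.4794, -0.3218, -0.0165]
eef_rot: [-0.0, 0.603, 0.797, -0.0]
force: [-0.6, -0.8, -0.4]
finger_gap: 0.0743
```

```bash
python3 - <<'E'
from h import *
go(.480,-.322,-.015,1.847)
s=manip.get_state();Rm=q2R(s["eef_rot"]);p=s["eef_pos"]
o=[]
for n,(y0,x0) in {"scene":(100,200),"side":(120,335)}.items():
    c=manip.capture(n);i=c["img"][y0:y0+65,x0:x0+65];i=cv2.resize(i,None,fx=6,fy=6,interpolation=cv2.INTER_CUBIC)
    for k,col in ((-.029,(0,255,0)),):
        for y in(-.037,.037):
            u=proj(p+Rm@np.array([0,y,k]),c["mtx"],c["extrinsics"]);cv2.circle(i,tuple(int(t) for t in (u-[x0,y0]+.5)*6),2,col,-1)
    o.append(i)
cv2.imwrite('pics/x17.png',np.hstack(o))
E
```

```text
pos [ 0.4794 -0.3218 -0.0165] yaw 1.8459 z [-6.e-04  3.e-04 -1.e+00] j7 0.43 gap 0.0743 F [-0.6 -0.8 -0.4] t 34.8
-> tool cm [-0.03  0.06 -0.15] spin -0.001
```

View pics/x17.png

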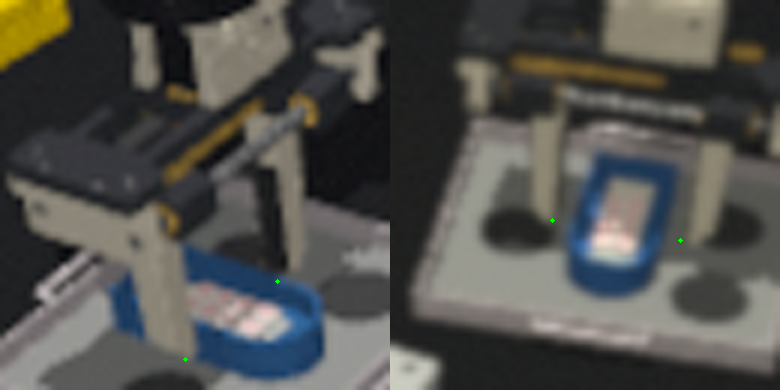

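Emit:
{"method": "apply_moves", "body": {"increments": [[0,0,0,0],[0,0,0,0],[0,0,0,0],[0,0,0,0],[0,0,0,0],[0,0,0,0],[0,0,0,0]], "jaw": 1, "grip_force": 25}}

```text
t: 35.6
eef_pos: [0.4797, -0.322, -0.0161]
eef_rot: [0.0, 0.603, 0.797, 0.0]
force: [0.8, 0.6, 1.9]
finger_gap: 0.0495
```

Emit:
{"method": "apply_moves", "body": {"increments": [[0,0,-0.5,0],[0,0,-1.0,0],[0,0,-2,0],[0,0,-2.5,0],[0,0,-2.5,0],[0,0,-2.5,0],[0,0,-1.5,0],[0,0,0,0],[0,0,0,0]]}}

```text
t: 36.5
eef_pos: [0.4793, -0.3221, 0.109]
eef_rot: [0.0, 0.604, 0.797, -0.0]
force: [0.3, 0.3, -1.0]
finger_gap: 0.0495
```

```bash
python3 - <<'E'
from h import *
go(.480,-.322,.1,1.847);wshot("w18")
o=[]
for n,(y0,x0) in {"scene":(75,200),"side":(90,335)}.items():
    c=manip.capture(n);i=c["img"][y0:y0+80,x0:x0+80];i=cv2.resize(i,None,fx=5,fy=5,interpolation=cv2.INTER_CUBIC)
    o.append(i)
cv2.imwrite('pics/x18.png',np.hstack(o))
E
```

```text
pos [ 0.4793 -0.3221  0.109 ] yaw 1.8456 z [ 3.e-04 -4.e-04 -1.e+00] j7 0.52 gap 0.0495 F [ 0.3  0.3 -1. ] t 36.5
-> tool cm [-0.01  0.07  0.9 ] spin -0.001
```

View pics/w18.png

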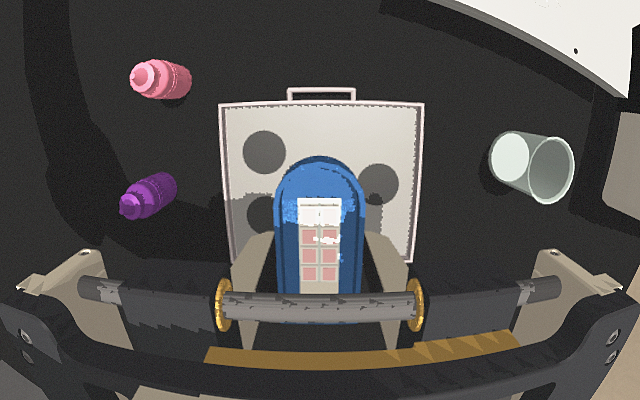

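View pics/x18.png

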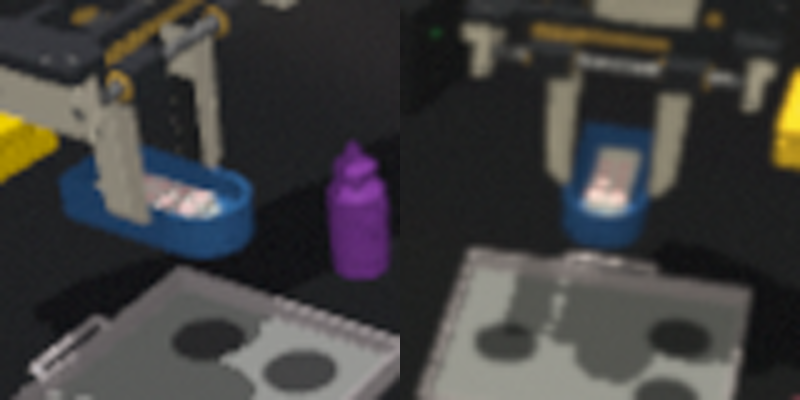

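```bash
python3 - <<'E'
from ov import *
L=wl("w18")
Rm=q2R(L[3]);N=wplane((320,156),.1521,*L);print((Rm.T@(N-L[2])).round(4))
x0,y0,f=260,140,5
i=cv2.resize(cv2.imread('pics/w18.png')[y0:300,x0:380],None,fx=f,fy=f,interpolation=cv2.INTER_CUBIC)
for off,col in((0,(0,0,255)),(.003,(0,255,0))):
    c=L[2]+Rm@np.array([off,0,0]); draw(i,outline(c[0],c[1],1.8456,.1521,.104,.05),lambda p:wproj(p,*L),x0,y0,f,col)
cv2.imwrite('pics/o5.png',i[:600])
E
```

```text
[ 0.0537 -0.0004 -0.0431]
```

View pics/o5.png

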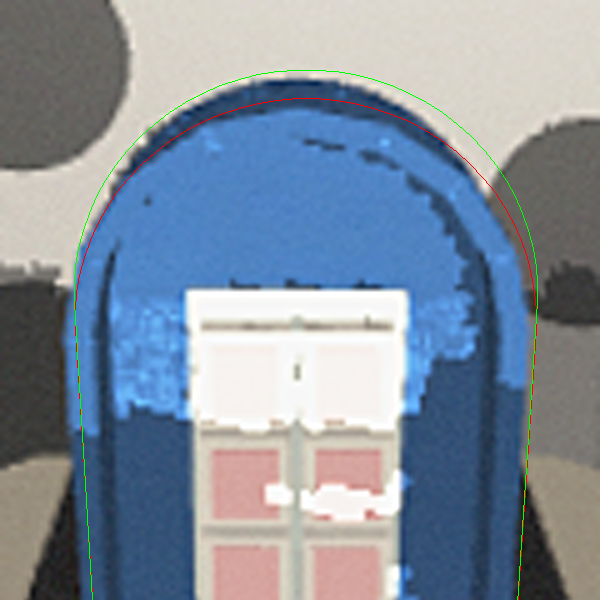

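Emit:
{"method": "apply_moves", "body": {"increments": [[1.0,0.75,0,0],[2.0,1.5,0,0],[2.7,2.0,0,0],[3.0,2.25,0,0],[3.0,2.25,0,0],[3.0,2.25,0,0],[3.0,2.25,0,0],[3.0,2.25,0,0],[2.3,1.7,0,0],[1.5,1.1,0,0],[0.8,0.6,0,0],[0,0,0,0]]}}

```text
t: 37.85
eef_pos: [0.5928, -0.0251, 0.1083]
eef_rot: [-0.0, 0.602, 0.798, 0.0]
force: [0.8, 0.8, -0.9]
finger_gap: 0.0495
```

Emit:
{"method": "apply_moves", "body": {"increments": [[0,0,0,0.08],[0,0,0,0.12],[0,0,0,0.14],[0,0,0,0.145],[0,0,0,0.145],[0,0,0,0.145],[0,0,0,0.145],[0,0,0,0.145],[0,0,0,0.145],[0,0,0,0.145],[0,0,0,0.145],[0,0,0,0.145],[0,0,0,0.08],[0,0,0,0.048],[0,0,0,0],[0,0,0,0],[0,0,0,0]]}}

```text
t: 39.55
eef_pos: [0.5925, -0.0277, 0.1087]
eef_rot: [0.0, 0.999, 0.037, -0.0]
force: [-0.8, 0.1, -0.7]
finger_gap: 0.0496
```

```bash
python3 - <<'E'
from h import *
go(.5925,-.0275,.033,.072);wshot("w19")
E
```

```text
pos [ 0.5925 -0.0277  0.1087] yaw 0.0732 z [-3.e-04 -1.e-04 -1.e+00] j7 -1.33 gap 0.0496 F [-0.8  0.1 -0.7] t 39.55
-> tool cm [ 0.01 -0.02  7.57] spin 0.001
```

View pics/w19.png

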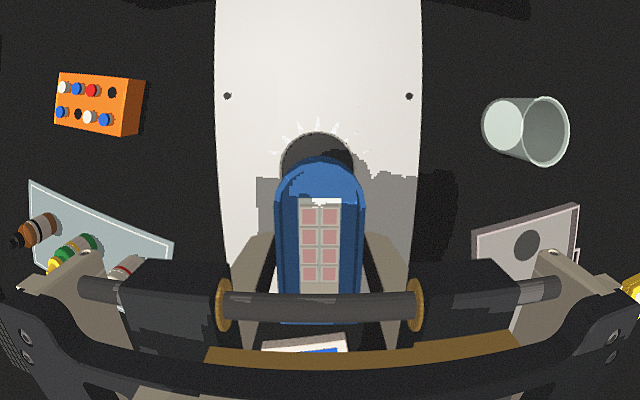

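```bash
cat > o6.py <<'E'
from ov import *
import sys
n=sys.argv[1];cx,cy,y=map(float,sys.argv[2:5])
L=wl(n)
x0,y0,f=200,80,2.9
i=cv2.resize(cv2.imread(f'pics/{n}.png')[y0:260,x0:440],None,fx=f,fy=f,interpolation=cv2.INTER_CUBIC)
draw(i,outline(cx,cy,y,.058),lambda p:wproj(p,*L),x0,y0,f,(0,0,255))
draw(i,outline(cx,cy,y,.052),lambda p:wproj(p,*L),x0,y0,f,(0,255,0))
c,s=np.cos(y),np.sin(y)
for sg in(-1,1):
    draw(i,[(cx+c*t-s*.085*sg,cy+s*t+c*.085*sg,.058) for t in np.linspace(0,.2,20)],lambda p:wproj(p,*L),x0,y0,f,(255,0,255))
cv2.imwrite('pics/o6.png',i[:600])
E
python3 o6.py w19 .5925 -.0275 .072
```

```text
(no output)
```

View pics/o6.png

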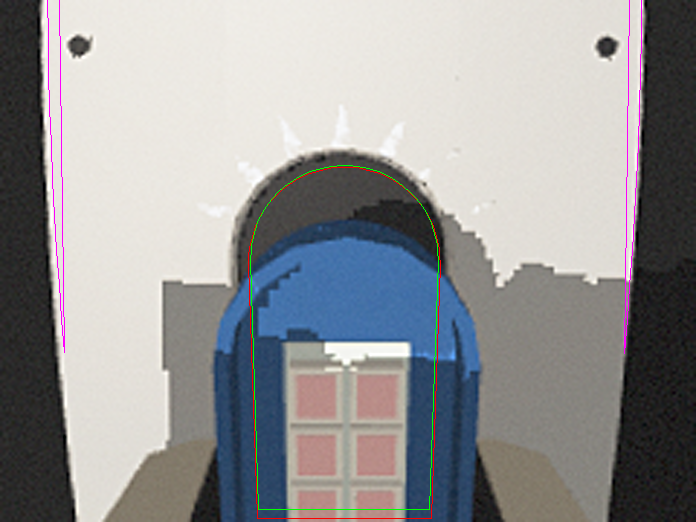

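Emit:
{"method": "apply_moves", "body": {"increments": [[0.1,-0.1,1.0,0.001],[0,0,1.6,0],[0,0,1.6,0],[0,0,1.0,0],[0,0,0.5,0],[0,0,0,0],[0,0,0,0]]}}

```text
t: 40.3
eef_pos: [0.5939, -0.0262, 0.0521]
eef_rot: [0.0, 0.999, 0.036, 0.0]
force: [0.6, 0.7, -0.1]
finger_gap: 0.0495
```

```bash
python3 - <<'E'
from h import *
go(.594,-.0265,.033,.072);wshot("w20")
cv2.imwrite('pics/w20c.png',cv2.resize(cv2.imread('pics/w20.png')[110:270,230:420],None,fx=4,fy=3.7,interpolation=cv2.INTER_CUBIC))
E
```

```text
pos [ 0.5939 -0.0262  0.0521] yaw 0.0717 z [ 3.e-04 -0.e+00 -1.e+00] j7 -1.31 gap 0.0495 F [ 0.6  0.7 -0.1] t 40.3
-> tool cm [0.01 0.03 1.91] spin -0.0
```

View pics/w20c.png

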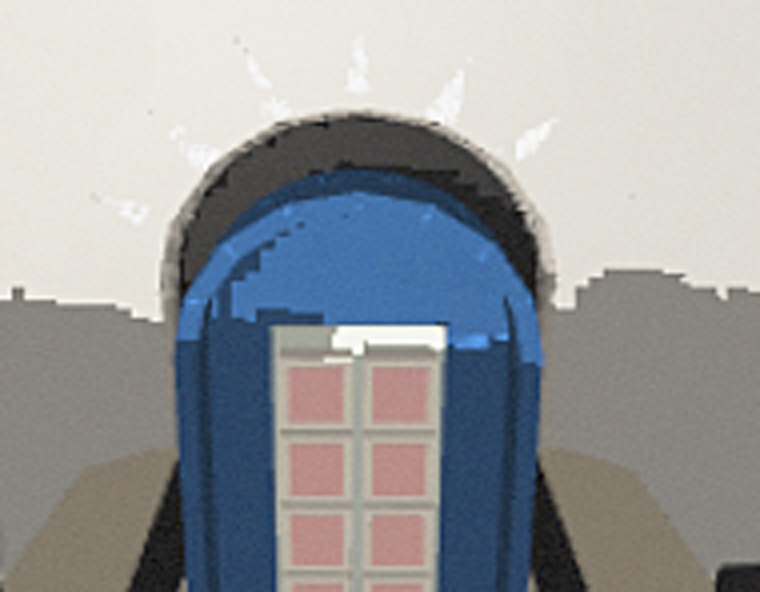

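```bash
python3 - <<'E'
from ov import *
L=wl("w20")
x0,y0,f=230,110,4
i=cv2.resize(cv2.imread('pics/w20.png')[y0:270,x0:420],None,fx=f,fy=f,interpolation=cv2.INTER_CUBIC)
c=L[2];y=.0717
P=lambda p:wproj(p,*L)
draw(i,outline(c[0],c[1],y,.058,.109,.055),P,x0,y0,f,(0,0,255))
draw(i,outline(c[0],c[1],y,.052,.109,.055),P,x0,y0,f,(0,255,0))
draw(i,outline(c[0],c[1],y,.058,.115,.061),P,x0,y0,f,(255,0,255))
draw(i,outline(c[0],c[1],y,.0712,.104,.05),P,x0,y0,f,(0,255,255))
draw(i,outline(c[0],c[1],y,.0952,.104,.05),P,x0,y0,f,(255,255,0))
cv2.imwrite('pics/o7.png',i[:600])
E
```

```text
(no output)
```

View pics/o7.png

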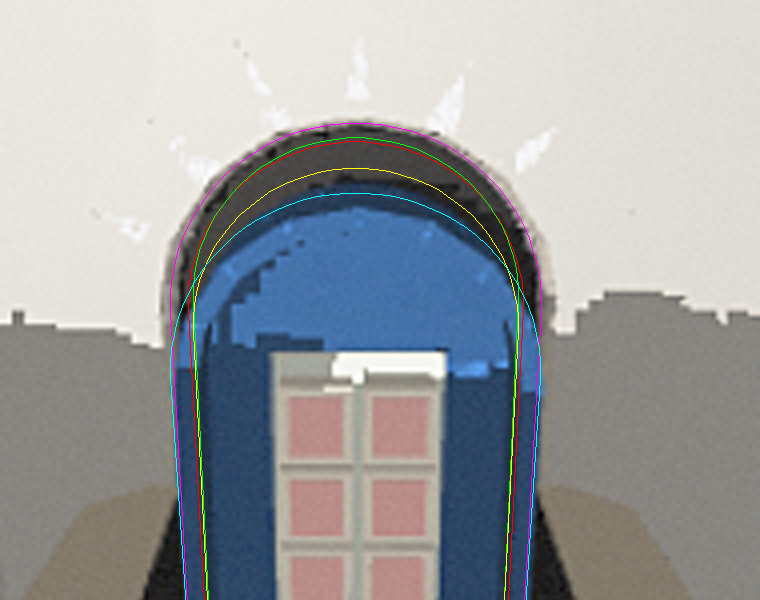

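Emit:
{"method": "apply_moves", "body": {"increments": [[0.12,0.02,0.6,0],[0,0,0.6,0],[0,0,0.2,0],[0,0,0,0],[0,0,0,0]]}}

```text
t: 40.85
eef_pos: [0.5948, -0.0262, 0.0377]
eef_rot: [0.0, 0.999, 0.036, -0.0]
force: [0.4, -0.3, -1.6]
finger_gap: 0.0497
```

```bash
python3 - <<'E'
from h import *
go(.594,-.0265,.033,.072);wshot("w21")
cv2.imwrite('pics/w21c.png',cv2.resize(cv2.imread('pics/w21.png')[130:290,230:420],None,fx=4,fy=3.7,interpolation=cv2.INTER_CUBIC))
o=[]
for n,(y0,x0) in {"scene":(165,230),"side":(150,265)}.items():
    c=manip.capture(n);i=c["img"][y0:y0+80,x0:x0+90];o.append(cv2.resize(i,None,fx=4.4,fy=4.4,interpolation=cv2.INTER_CUBIC))
cv2.imwrite('pics/x21.png',np.hstack(o))
E
```

```text
pos [ 0.5948 -0.0262  0.0377] yaw 0.0718 z [-2.e-04 -0.e+00 -1.e+00] j7 -1.3 gap 0.0497 F [ 0.4 -0.3 -1.6] t 40.85
-> tool cm [-0.08  0.02  0.47] spin -0.0
```

View pics/w21c.png

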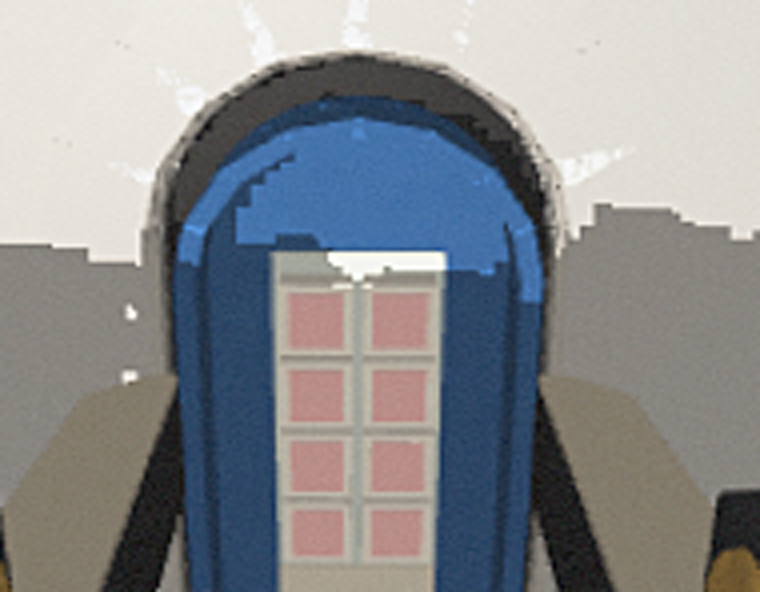

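View pics/x21.png

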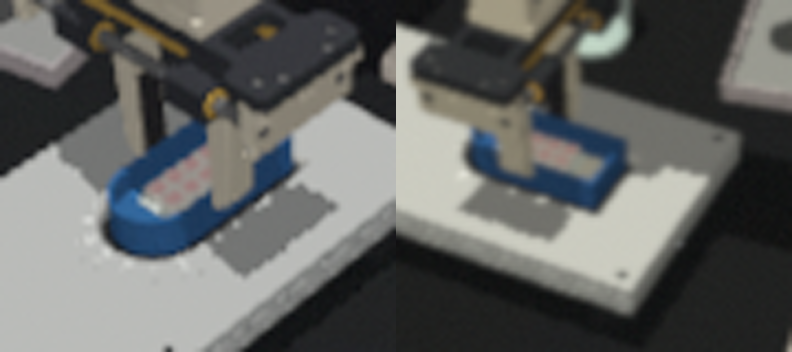

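Emit:
{"method": "apply_moves", "body": {"increments": [[0,0,0.15,0],[0,0,0.15,0],[0,0,0.1,0],[0,0,0,0],[0,0,0,0]]}}

```text
t: 41.5
eef_pos: [0.5948, -0.0262, 0.0338]
eef_rot: [0.0, 0.999, 0.036, -0.0]
force: [-0.4, -0.2, -1.1]
finger_gap: 0.0496
```

```bash
python3 - <<'E'
from h import *
go(.594,-.0265,.033,.072);wshot("w22")
cv2.imwrite('pics/w22c.png',cv2.resize(cv2.imread('pics/w22.png')[130:290,230:420],None,fx=4,fy=3.7,interpolation=cv2.INTER_CUBIC))
E
```

```text
pos [ 0.5948 -0.0262  0.0338] yaw 0.0718 z [-1.e-04 -0.e+00 -1.e+00] j7 -1.3 gap 0.0496 F [-0.4 -0.2 -1.1] t 41.5
-> tool cm [-0.09  0.02  0.08] spin -0.0
```

View pics/w22c.png

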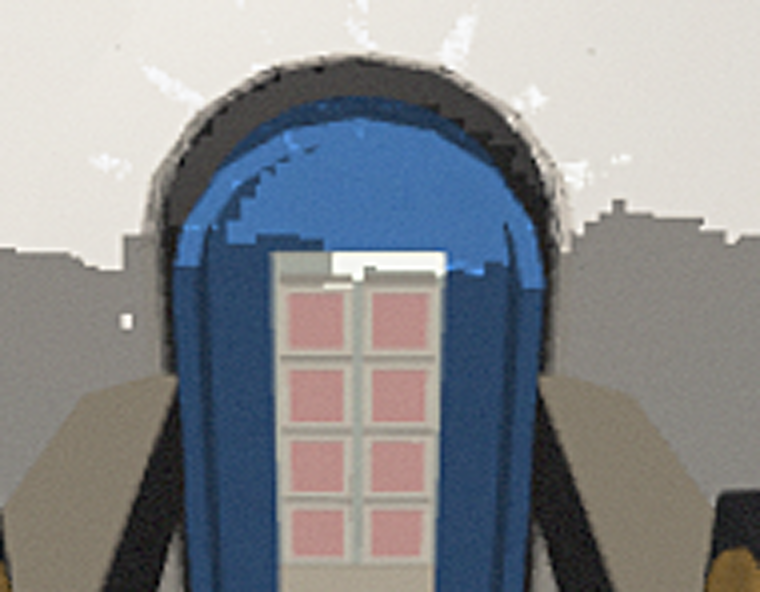

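Emit:
{"method": "apply_moves", "body": {"increments": [[0.15,0,0,0],[0,0,0.1,0],[0,0,0.05,0],[0,0,0,0],[0,0,0,0]]}}

```text
t: 42.05
eef_pos: [0.5967, -0.0261, 0.0329]
eef_rot: [-0.0, 0.999, 0.036, 0.0]
force: [-0.3, 0.1, 6.3]
finger_gap: 0.0495
```

Emit:
{"method": "apply_moves", "body": {"increments": [[0,0,0,0],[0,0,0,0],[0,0,0,0],[0,0,0,0],[0,0,-1,0],[0,0,-3,0],[0,0,-4,0],[0,0,-4,0],[0,0,0,0],[0,0,0,0]], "jaw": -0.5}}

```text
t: 43.05
eef_pos: [0.5968, -0.026, 0.1536]
eef_rot: [-0.0, 0.999, 0.036, 0.001]
force: [0.3, 0.7, -0.4]
finger_gap: 0.0697
```

```bash
python3 - <<'E'
from ov import *
go(.469,.198,.15,1.8455);wshot("w23")
L=wl("w23")
x0,y0,f=230,110,3.7
i=cv2.resize(cv2.imread('pics/w23.png')[y0:270,x0:420],None,fx=f,fy=f,interpolation=cv2.INTER_CUBIC)
P=lambda p:wproj(p,*L)
draw(i,outline(.594,-.0262,.072,.076,.104,.05),P,x0,y0,f,(255,255,0))
draw(i,outline(.594,-.0262,.072,.058,.109,.055),P,x0,y0,f,(0,0,255))
cv2.imwrite('pics/o8.png',i[:600])
o=[]
for n,(y0,x0) in {"scene":(165,230),"side":(150,255)}.items():
    c=manip.capture(n);i=c["img"][y0:y0+80,x0:x0+90];o.append(cv2.resize(i,None,fx=4.4,fy=4.4,interpolation=cv2.INTER_CUBIC))
cv2.imwrite('pics/x23.png',np.hstack(o))
E
```

```text
pos [ 0.5968 -0.026   0.1536] yaw 0.072 z [ 2.4e-03  4.0e-04 -1.0e+00] j7 -1.35 gap 0.0697 F [ 0.3  0.7 -0.4] t 43.05
-> tool cm [-11.14 -23.26   0.34] spin -1.774
```

View pics/o8.png

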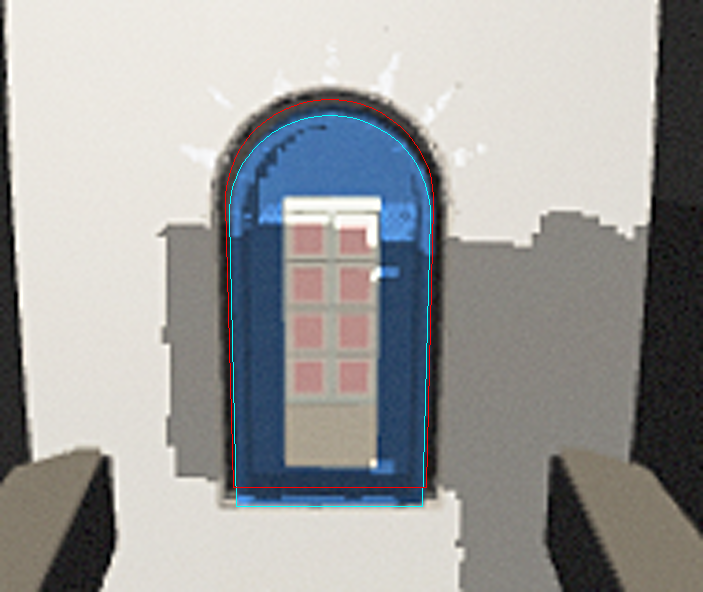

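View pics/x23.png

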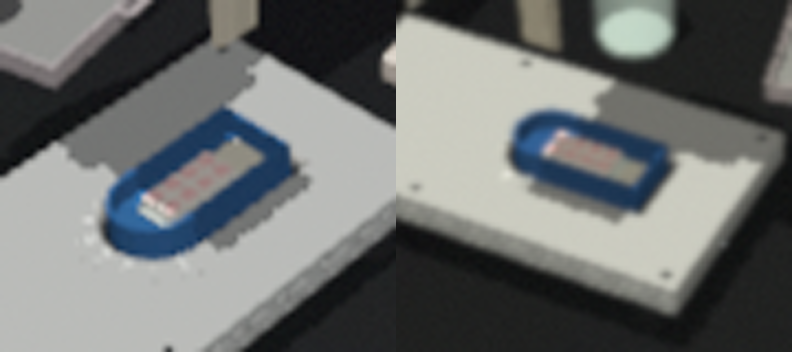

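```bash
python3 - <<'E'
from ov import *
o=[]
for n,(y0,x0) in {"scene":(180,240),"side":(165,270)}.items():
    c=manip.capture(n);P=lambda p:proj(p,c["mtx"],c["extrinsics"])
    i=cv2.resize(c["img"][y0:y0+55,x0:x0+65],None,fx=6,fy=6,interpolation=cv2.INTER_CUBIC)
    for z,col in((.076,(255,255,0)),(.058,(0,0,255))):
        draw(i,outline(.594,-.0265,.072,z,.104,.05),P,x0,y0,6,col)
    o.append(i)
cv2.imwrite('pics/x24.png',np.hstack(o))
E
```

```text
(no output)
```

View pics/x24.png

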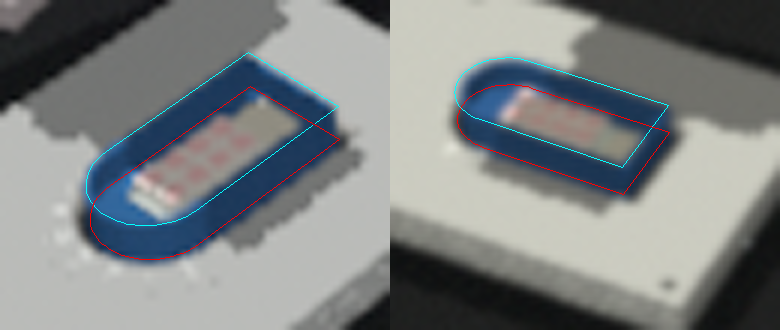

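Emit:
{"method": "apply_moves", "body": {"increments": [[0,0,0,-0.0735],[0,0,0,-0.14],[0,0,0,-0.145],[0,0,0,-0.145],[0,0,0,-0.145],[0,0,0,-0.145],[0,0,0,-0.145],[0,0,0,-0.145],[0,0,0,-0.145],[0,0,0,-0.145],[0,0,0,-0.145],[0,0,0,-0.145],[0,0,0,-0.11],[0,0,0,0]], "jaw": -0.25}}

```text
t: 44.7
eef_pos: [0.5958, -0.0264, 0.1513]
eef_rot: [-0.001, 0.603, 0.798, -0.0]
force: [-0.5, -0.5, -0.1]
finger_gap: 0.0579
```

Emit:
{"method": "apply_moves", "body": {"increments": [[1.5,-0.37,0,0],[2.5,-0.6,0,0],[3.2,-0.78,0,0],[3.2,-0.78,0,0],[3.2,-0.78,0,0],[3.2,-0.78,0,0],[3.2,-0.78,0,0],[2.5,-0.6,0,0],[1.5,-0.37,0,0],[1.04,-0.29,0,0],[0,0,0,0],[0,0,0,0]]}}

```text
t: 45.9
eef_pos: [0.4694, 0.198, 0.1522]
eef_rot: [0.0, 0.604, 0.797, -0.0]
force: [0.6, 0.1, 0.1]
finger_gap: 0.0581
```

```bash
python3 - <<'E'
from h import *
go(.4699,.1984,.0066,1.8457);wshot("w25")
E
```

```text
pos [0.4694 0.198  0.1522] yaw 1.8446 z [-1.e-04 -4.e-04 -1.e+00] j7 -0.41 gap 0.0581 F [0.6 0.1 0.1] t 45.9
-> tool cm [ 0.03  0.06 14.56] spin -0.001
```

View pics/w25.png

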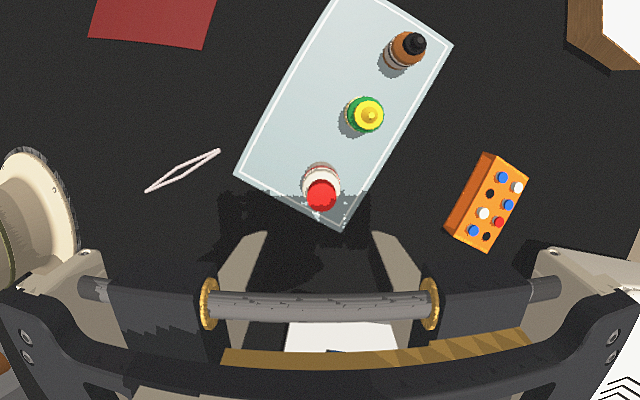

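Emit:
{"method": "apply_moves", "body": {"increments": [[0.03,0.06,2.5,-0.001],[0,0,3,0],[0,0,3,0],[0,0,2.5,0],[0,0,1.5,0],[0,0,1.0,0],[0,0,0.6,0],[0,0,0.4,0],[0,0,0,0],[0,0,0,0]]}}

```text
t: 46.95
eef_pos: [0.4703, 0.1988, 0.0078]
eef_rot: [0.0, 0.603, 0.797, 0.0]
force: [-0.2, -0.6, -0.8]
finger_gap: 0.0582
```

Emit:
{"method": "apply_moves", "body": {"increments": [[0,0,0,0],[0,0,0,0],[0,0,0,0],[0,0,0,0],[0,0,0,0],[0,0,0,0],[0,0,0,0]], "jaw": 1, "grip_force": 20}}

```text
t: 47.65
eef_pos: [0.4701, 0.1989, 0.0075]
eef_rot: [0.0, 0.603, 0.797, 0.0]
force: [0.2, 0.5, 4.6]
finger_gap: 0.0374
```

```bash
python3 - <<'E'
from h import *
go(.4337,-.3681,.007,1.8457)
E
```

```text
pos [0.4701 0.1989 0.0075] yaw 1.8462 z [ 4.e-04  2.e-04 -1.e+00] j7 -0.52 gap 0.0374 F [0.2 0.5 4.6] t 47.65
-> tool cm [-5.357e+01 -1.892e+01  3.000e-02] spin 0.0
```

Emit:
{"method": "apply_moves", "body": {"increments": [[0,0,-1.0,0],[0,0,-2.2,0],[0,0,-3,0],[0,0,-3,0],[0,0,-2.8,0]]}}

```text
t: 48.15
eef_pos: [0.4694, 0.1985, 0.129]
eef_rot: [-0.0, 0.603, 0.798, -0.0]
force: [0.9, 0.7, -2.0]
finger_gap: 0.0372
```

Emit:
{"method": "apply_moves", "body": {"increments": [[-1.5,-0.53,0,0],[-2.5,-0.88,0,0],[-3.3,-1.17,0,0],[-3.3,-1.17,0,0],[-3.3,-1.17,0,0],[-3.3,-1.17,0,0],[-3.3,-1.17,0,0],[-3.3,-1.17,0,0],[-3.3,-1.17,0,0],[-3.3,-1.17,0,0],[-3.3,-1.17,0,0],[-3.3,-1.17,0,0],[-3.3,-1.17,0,0],[-3.3,-1.17,0,0],[-3.3,-1.17,0,0],[-2.8,-1.0,0,0],[-2.3,-0.8,0,0],[-1.5,-0.5,0,0],[0,0,0,0],[0,0,0,0]]}}

```text
t: 50.15
eef_pos: [0.433, -0.3665, 0.1269]
eef_rot: [-0.001, 0.603, 0.798, 0.0]
force: [0.2, 0.0, -0.1]
finger_gap: 0.037
```

```bash
python3 - <<'E'
from h import *
go(.4337,-.3681,.009,1.8457)
E
```

```text
pos [ 0.433  -0.3665  0.1269] yaw 1.8464 z [-8.0e-04  1.1e-03 -1.0e+00] j7 0.67 gap 0.037 F [ 0.2  0.  -0.1] t 50.15
-> tool cm [-0.19  0.03 11.79] spin 0.001
```

Emit:
{"method": "apply_moves", "body": {"increments": [[0,0,2.5,0],[0,0,3.0,0],[0,0,3.0,0],[0,0,1.5,0],[0,0,1.0,0],[0,0,0.5,0],[0,0,0.2,0],[0,0,0,0],[0,0,0,0]]}}

```text
t: 51.05
eef_pos: [0.4338, -0.3678, 0.0111]
eef_rot: [0.001, 0.603, 0.798, -0.0]
force: [-0.5, -0.7, -0.5]
finger_gap: 0.0376
```

```bash
python3 - <<'E'
from h import *
go(.4337,-.3681,.008,1.8457)
E
```

```text
pos [ 0.4338 -0.3678  0.0111] yaw 1.8463 z [ 9.e-04 -7.e-04 -1.e+00] j7 0.6 gap 0.0376 F [-0.5 -0.7 -0.5] t 51.05
-> tool cm [-0.03 -0.02  0.31] spin 0.001
```

Emit:
{"method": "apply_moves", "body": {"increments": [[-0.03,-0.02,0.15,0],[0,0,0.1,0],[0,0,0.1,0],[0,0,0,0],[0,0,0,0]]}}

```text
t: 51.55
eef_pos: [0.4335, -0.3682, 0.0074]
eef_rot: [0.0, 0.603, 0.797, -0.0]
force: [-0.8, -0.1, 7.0]
finger_gap: 0.0372
```

Contact (7 N). Release and retreat, then go to the green bottle.

Emit:
{"method": "apply_moves", "body": {"increments": [[0,0,0,0],[0,0,0,0],[0,0,0,0],[0,0,0,0],[0,0,-1.0,0],[0,0,-3,0],[0,0,-4,0],[0,0,-4,0],[0,0,-1,0],[0,0,0,0]], "jaw": -0.25}}

```text
t: 52.55
eef_pos: [0.4341, -0.3686, 0.139]
eef_rot: [0.002, 0.603, 0.797, -0.0]
force: [-0.9, -0.6, 0.4]
finger_gap: 0.0581
```

```bash
python3 - <<'E'
from h import *
go(.4911,.2829,.138,1.8457);wshot("w26")
E
```

```text
pos [ 0.4341 -0.3686  0.139 ] yaw 1.846 z [ 0.003  -0.0025 -1.    ] j7 0.68 gap 0.0581 F [-0.9 -0.6  0.4] t 52.55
-> tool cm [ 6.115e+01  2.319e+01 -4.000e-02] spin 0.0
```

View pics/w26.png

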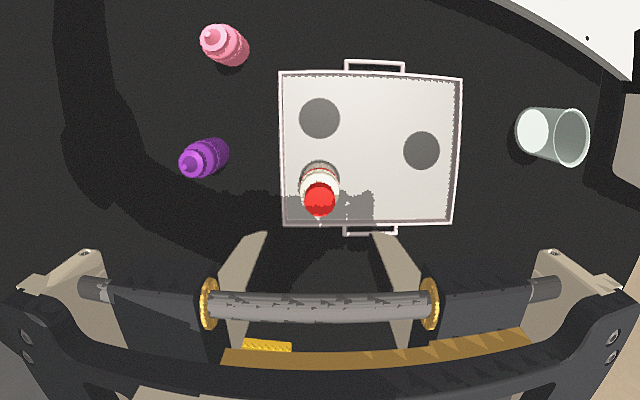

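Emit:
{"method": "apply_moves", "body": {"increments": [[2.0,0.75,0,0],[3.0,1.14,0,0],[3.5,1.33,0,0],[3.5,1.33,0,0],[3.5,1.33,0,0],[3.5,1.33,0,0],[3.5,1.33,0,0],[3.5,1.33,0,0],[3.5,1.33,0,0],[3.5,1.33,0,0],[3.5,1.33,0,0],[3.5,1.33,0,0],[3.5,1.33,0,0],[3.5,1.33,0,0],[3.5,1.33,0,0],[3.5,1.33,0,0],[3.5,1.33,0,0],[2.0,0.75,0,0],[1.6,0.6,0,0],[0,0,0,0]]}}

```text
t: 54.6
eef_pos: [0.4894, 0.2851, 0.1355]
eef_rot: [-0.001, 0.602, 0.798, -0.001]
force: [-0.4, 0.1, -0.4]
finger_gap: 0.0582
```

Emit:
{"method": "apply_moves", "body": {"increments": [[0,0,0,0],[0,0,0,0]]}}

```text
t: 54.8
eef_pos: [0.4902, 0.2812, 0.1364]
eef_rot: [0.0, 0.604, 0.797, -0.001]
force: [-0.5, -0.2, 0.5]
finger_gap: 0.0582
```

```bash
python3 - <<'E'
from h import *
go(.4911,.2829,.0068,1.8457);wshot("w27")
E
```

```text
pos [0.4902 0.2812 0.1364] yaw 1.8446 z [-7.0e-04 -1.4e-03 -1.0e+00] j7 -0.55 gap 0.0582 F [-0.5 -0.2  0.5] t 54.8
-> tool cm [ 0.15  0.15 12.96] spin -0.001
```

View pics/w27.png

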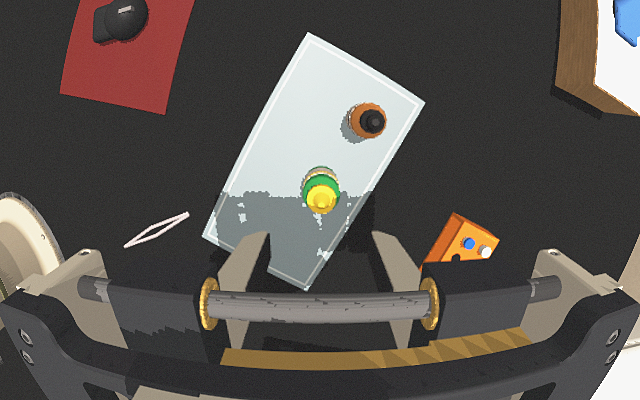

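Emit:
{"method": "apply_moves", "body": {"increments": [[0.05,0.08,2.5,-0.001],[0,0,3,0],[0,0,3,0],[0,0,2.0,0],[0,0,1.2,0],[0,0,0.8,0],[0,0,0.4,0],[0,0,0,0],[0,0,0,0]]}}

```text
t: 55.75
eef_pos: [0.4913, 0.2841, 0.0085]
eef_rot: [0.0, 0.603, 0.798, 0.001]
force: [1.0, 0.0, -0.3]
finger_gap: 0.0579
```

```bash
python3 - <<'E'
from h import *
go(.4911,.2829,.0075,1.8457)
E
```

```text
pos [0.4913 0.2841 0.0085] yaw 1.8471 z [ 9.e-04  6.e-04 -1.e+00] j7 -0.64 gap 0.0579 F [ 1.   0.  -0.3] t 55.75
-> tool cm [-0.11 -0.05  0.1 ] spin 0.001
```

Emit:
{"method": "apply_moves", "body": {"increments": [[-0.1,-0.05,0.1,0],[0,0,0,0],[0,0,0,0]]}}

```text
t: 56.05
eef_pos: [0.4908, 0.2828, 0.0071]
eef_rot: [0.0, 0.603, 0.798, 0.0]
force: [1.1, -0.0, 0.1]
finger_gap: 0.0581
```

Emit:
{"method": "apply_moves", "body": {"increments": [[0,0,0,0],[0,0,0,0],[0,0,0,0],[0,0,0,0],[0,0,0,0],[0,0,0,0],[0,0,0,0]], "jaw": 1}}

```text
t: 56.75
eef_pos: [0.4907, 0.2828, 0.0068]
eef_rot: [-0.0, 0.603, 0.798, 0.0]
force: [-0.1, 1.1, -0.4]
finger_gap: 0.0354
```

```bash
python3 - <<'E'
from h import *
go(.4143,-.3034,.0075,1.8457)
E
```

```text
pos [0.4907 0.2828 0.0068] yaw 1.8473 z [-0.  0. -1.] j7 -0.64 gap 0.0354 F [-0.1  1.1 -0.4] t 56.75
-> tool cm [-54.31 -23.35  -0.07] spin 0.002
```

Emit:
{"method": "apply_moves", "body": {"increments": [[0,0,-1.0,0],[0,0,-2.2,0],[0,0,-3,0],[0,0,-3,0],[0,0,-2.8,0]]}}

```text
t: 57.25
eef_pos: [0.4904, 0.2827, 0.1287]
eef_rot: [-0.0, 0.603, 0.798, 0.0]
force: [0.1, 0.5, -1.4]
finger_gap: 0.0355
```

Emit:
{"method": "apply_moves", "body": {"increments": [[-1.5,-0.64,0,0.002],[-2.5,-1.07,0,0],[-3.3,-1.42,0,0],[-3.3,-1.42,0,0],[-3.3,-1.42,0,0],[-3.3,-1.42,0,0],[-3.3,-1.42,0,0],[-3.3,-1.42,0,0],[-3.3,-1.42,0,0],[-3.3,-1.42,0,0],[-3.3,-1.42,0,0],[-3.3,-1.42,0,0],[-3.3,-1.42,0,0],[-3.3,-1.42,0,0],[-3.3,-1.42,0,0],[-3.0,-1.3,0,0],[-2.6,-1.15,0,0],[-1.8,-0.75,0,0],[0,0,0,0],[0,0,0,0]]}}

```text
t: 59.25
eef_pos: [0.412, -0.303, 0.1265]
eef_rot: [-0.001, 0.604, 0.797, -0.0]
force: [-0.2, -0.1, -1.2]
finger_gap: 0.0352
```

```bash
python3 - <<'E'
from h import *
go(.4143,-.3034,.009,1.8457)
E
```

```text
pos [ 0.412  -0.303   0.1265] yaw 1.8441 z [-1.e-03  7.e-04 -1.e+00] j7 0.56 gap 0.0352 F [-0.2 -0.1 -1.2] t 59.25
-> tool cm [-0.11  0.22 11.75] spin -0.002
```

Emit:
{"method": "apply_moves", "body": {"increments": [[0,0.15,2.5,-0.002],[0,0,3.0,0],[0,0,3.0,0],[0,0,1.5,0],[0,0,1.0,0],[0,0,0.5,0],[0,0,0.2,0],[0,0,0,0],[0,0,0,0]]}}

```text
t: 60.15
eef_pos: [0.4147, -0.303, 0.0105]
eef_rot: [0.001, 0.603, 0.798, 0.0]
force: [0.3, 0.3, -0.4]
finger_gap: 0.0352
```

```bash
python3 - <<'E'
from h import *
go(.4142,-.3034,.0078,1.8457)
E
```

```text
pos [ 0.4147 -0.303   0.0105] yaw 1.8472 z [ 9.e-04 -6.e-04 -1.e+00] j7 0.46 gap 0.0352 F [ 0.3  0.3 -0.4] t 60.15
-> tool cm [-0.02 -0.06  0.27] spin 0.002
```

Emit:
{"method": "apply_moves", "body": {"increments": [[-0.02,-0.05,0.15,0],[0,0,0.1,0],[0,0,0.1,0],[0,0,0,0],[0,0,0,0]]}}

```text
t: 60.65
eef_pos: [0.4141, -0.3034, 0.0066]
eef_rot: [0.0, 0.603, 0.798, -0.0]
force: [-0.6, 0.5, 5.4]
finger_gap: 0.0354
```

Emit:
{"method": "apply_moves", "body": {"increments": [[0,0,0,0],[0,0,0,0],[0,0,0,0],[0,0,0,0],[0,0,-1.0,0],[0,0,-3,0],[0,0,-4,0],[0,0,-4,0],[0,0,-1,0],[0,0,0,0]], "jaw": -0.25}}

```text
t: 61.65
eef_pos: [0.4147, -0.3039, 0.1384]
eef_rot: [0.002, 0.603, 0.798, -0.0]
force: [0.6, -0.1, -1.0]
finger_gap: 0.0579
```

```bash
python3 - <<'E'
from h import *
go(.5132,.3633,.138,1.8457);wshot("w28")
E
```

```text
pos [ 0.4147 -0.3039  0.1384] yaw 1.8468 z [ 0.0031 -0.0024 -1.    ] j7 0.56 gap 0.0579 F [ 0.6 -0.1 -1. ] t 61.65
-> tool cm [61.51 27.66 -0.09] spin 0.001
```

View pics/w28.png

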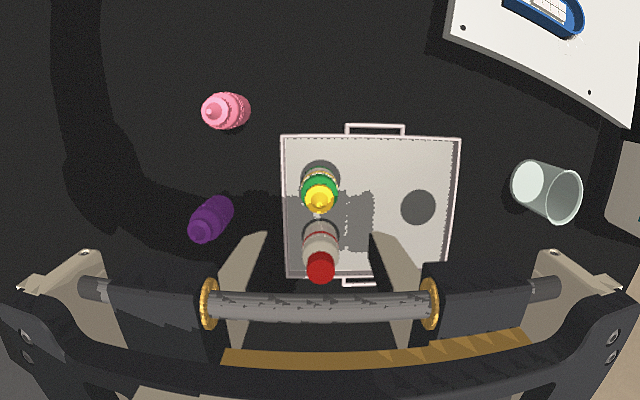

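Green is back on its disc, white still upright. Now the amber one.

Emit:
{"method": "apply_moves", "body": {"increments": [[2.0,0.9,0,0.001],[3.0,1.35,0,0],[3.5,1.58,0,0],[3.5,1.58,0,0],[3.5,1.58,0,0],[3.5,1.58,0,0],[3.5,1.58,0,0],[3.5,1.58,0,0],[3.5,1.58,0,0],[3.5,1.58,0,0],[3.5,1.58,0,0],[3.5,1.58,0,0],[3.5,1.58,0,0],[3.5,1.58,0,0],[3.5,1.58,0,0],[3.5,1.58,0,0],[3.5,1.58,0,0],[2.2,1.0,0,0],[1.8,0.75,0,0],[0,0,0,0]]}}

```text
t: 63.7
eef_pos: [0.5121, 0.3665, 0.1346]
eef_rot: [-0.001, 0.602, 0.798, -0.001]
force: [-0.3, -0.4, -0.5]
finger_gap: 0.0581
```

Emit:
{"method": "apply_moves", "body": {"increments": [[0,0,0,0],[0,0,0,0]]}}

```text
t: 63.9
eef_pos: [0.5132, 0.362, 0.1357]
eef_rot: [0.0, 0.604, 0.797, -0.001]
force: [0.3, -1.3, -0.1]
finger_gap: 0.0581
```

```bash
python3 - <<'E'
from h import *
go(.5132,.3633,.0075,1.8457);wshot("w29")
E
```

```text
pos [0.5132 0.362  0.1357] yaw 1.8448 z [-7.0e-04 -1.7e-03 -1.0e+00] j7 -0.66 gap 0.0581 F [ 0.3 -1.3 -0.1] t 63.9
-> tool cm [ 0.14  0.05 12.82] spin -0.001
```

View pics/w29.png

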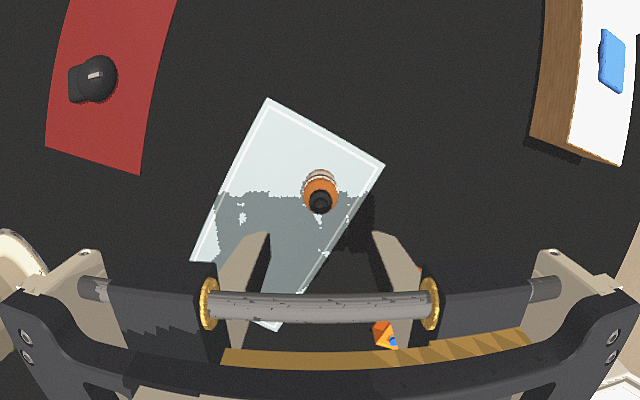

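Emit:
{"method": "apply_moves", "body": {"increments": [[-0.05,0,2.5,-0.001],[0,0,3,0],[0,0,3,0],[0,0,2.0,0],[0,0,1.2,0],[0,0,0.8,0],[0,0,0.35,0],[0,0,0,0],[0,0,0,0],[0,0,0,0]]}}

```text
t: 64.95
eef_pos: [0.5138, 0.3638, 0.0086]
eef_rot: [0.0, 0.603, 0.798, 0.001]
force: [-0.1, 0.5, -0.8]
finger_gap: 0.0579
```

```bash
python3 - <<'E'
from h import *
go(.5132,.3633,.0075,1.8457)
E
```

```text
pos [0.5138 0.3638 0.0086] yaw 1.8473 z [ 1.e-03  8.e-04 -1.e+00] j7 -0.73 gap 0.0579 F [-0.1  0.5 -0.8] t 64.95
-> tool cm [-0.03 -0.07  0.11] spin 0.002
```

Emit:
{"method": "apply_moves", "body": {"increments": [[-0.03,-0.06,0.1,0.002],[0,0,0,0],[0,0,0,0]]}}

```text
t: 65.25
eef_pos: [0.5129, 0.3631, 0.0069]
eef_rot: [0.0, 0.604, 0.797, 0.0]
force: [1.2, 0.2, -0.2]
finger_gap: 0.0581
```

Emit:
{"method": "apply_moves", "body": {"increments": [[0,0,0,0],[0,0,0,0],[0,0,0,0],[0,0,0,0],[0,0,0,0],[0,0,0,0],[0,0,0,0]], "jaw": 1}}

```text
t: 65.95
eef_pos: [0.5128, 0.3631, 0.0068]
eef_rot: [-0.0, 0.604, 0.797, -0.0]
force: [0.0, -0.6, -0.3]
finger_gap: 0.0335
```

```bash
python3 - <<'E'
from h import *
go(.5342,-.2995,.0075,1.8457)
E
```

```text
pos [0.5128 0.3631 0.0068] yaw 1.8453 z [-0. -0. -1.] j7 -0.73 gap 0.0335 F [ 0.  -0.6 -0.3] t 65.95
-> tool cm [-64.35 -15.9   -0.07] spin -0.0
```

Emit:
{"method": "apply_moves", "body": {"increments": [[0,0,-1.0,0],[0,0,-2.2,0],[0,0,-3,0],[0,0,-3,0],[0,0,-2.8,0]]}}

```text
t: 66.45
eef_pos: [0.5127, 0.363, 0.1288]
eef_rot: [0.0, 0.604, 0.797, 0.0]
force: [-0.5, 0.7, -1.1]
finger_gap: 0.0333
```

Emit:
{"method": "apply_moves", "body": {"increments": [[-1.5,-0.37,0,0],[-2.5,-0.62,0,0],[-3.7,-0.91,0,0],[-3.7,-0.91,0,0],[-3.7,-0.91,0,0],[-3.7,-0.91,0,0],[-3.7,-0.91,0,0],[-3.7,-0.91,0,0],[-3.7,-0.91,0,0],[-3.7,-0.91,0,0],[-3.7,-0.91,0,0],[-3.7,-0.91,0,0],[-3.7,-0.91,0,0],[-3.7,-0.91,0,0],[-3.7,-0.91,0,0],[-3.7,-0.91,0,0],[-3.7,-0.91,0,0],[-3.0,-0.75,0,0],[-1.85,-0.5,0,0],[0,0,0,0]]}}

```text
t: 68.45
eef_pos: [0.5325, -0.3032, 0.1261]
eef_rot: [-0.0, 0.606, 0.796, -0.001]
force: [-0.3, -0.3, -1.8]
finger_gap: 0.0332
```

Emit:
{"method": "apply_moves", "body": {"increments": [[0,0,0,0],[0,0,0,0]]}}

```text
t: 68.65
eef_pos: [0.5341, -0.2979, 0.1267]
eef_rot: [-0.0, 0.603, 0.798, 0.0]
force: [-0.3, -0.2, -0.7]
finger_gap: 0.0327
```

```bash
python3 - <<'E'
from h import *
go(.5342,-.2995,.009,1.8457)
E
```

```text
pos [ 0.5341 -0.2979  0.1267] yaw 1.8468 z [-5.e-04  8.e-04 -1.e+00] j7 0.44 gap 0.0327 F [-0.3 -0.2 -0.7] t 68.65
-> tool cm [-0.17 -0.03 11.77] spin 0.001
```

Emit:
{"method": "apply_moves", "body": {"increments": [[0,0,2.5,0],[0,0,3.0,0],[0,0,3.0,0],[0,0,1.5,0],[0,0,1.0,0],[0,0,0.5,0],[0,0,0.2,0],[0,0,0,0],[0,0,0,0]]}}

```text
t: 69.55
eef_pos: [0.5348, -0.2997, 0.0106]
eef_rot: [0.001, 0.604, 0.797, 0.0]
force: [0.5, -0.6, -0.0]
finger_gap: 0.0329
```

```bash
python3 - <<'E'
from h import *
go(.5342,-.2995,.0075,1.8457)
E
```

```text
pos [ 0.5348 -0.2997  0.0106] yaw 1.8452 z [ 1.1e-03 -6.0e-04 -1.0e+00] j7 0.36 gap 0.0329 F [ 0.5 -0.6 -0. ] t 69.55
-> tool cm [ 0.04 -0.05  0.31] spin -0.001
```

Emit:
{"method": "apply_moves", "body": {"increments": [[0.03,-0.05,0.15,0],[0,0,0.1,0],[0,0,0.1,0],[0,0,0,0],[0,0,0,0]]}}

```text
t: 70.05
eef_pos: [0.5339, -0.2995, 0.0067]
eef_rot: [0.0, 0.604, 0.797, -0.0]
force: [-0.9, -0.0, 4.9]
finger_gap: 0.0333
```

Emit:
{"method": "apply_moves", "body": {"increments": [[0,0,0,0],[0,0,0,0],[0,0,0,0],[0,0,0,0],[0,0,-1.0,0],[0,0,-3,0],[0,0,-4,0],[0,0,-4,0],[0,0,-4,0],[0,0,-4,0],[1,0,-3,0],[1,0,0,0],[0,0,0,0]], "jaw": -0.25}}

```text
t: 71.35
eef_pos: [0.5282, -0.2787, 0.2374]
eef_rot: [0.001, 0.603, 0.798, 0.0]
force: [0.2, 0.3, -0.9]
finger_gap: 0.0581
```

```bash
python3 - <<'E'
from ov import *
go(.5342,-.2995,.2,1.8457);wshot("w30")
cv2.imwrite('pics/w30c.png',cv2.resize(cv2.imread('pics/w30.png')[0:240,160:480],None,fx=2.4,fy=2.4))
c=manip.capture("scene");cv2.imwrite('pics/s30.png',c["img"])
a=cv2.imread('pics/scene0.png')[100:210,180:290];b=c["img"][100:210,180:290]
cv2.imwrite('pics/x30.png',np.hstack([cv2.resize(i,(400,400),interpolation=cv2.INTER_CUBIC) for i in(a,b)]))
E
```

```text
pos [ 0.5282 -0.2787  0.2374] yaw 1.8469 z [ 1.2e-03 -5.0e-04 -1.0e+00] j7 0.47 gap 0.0581 F [ 0.2  0.3 -0.9] t 71.35
-> tool cm [-2.16  0.01  3.74] spin 0.001
```

View pics/w30c.png

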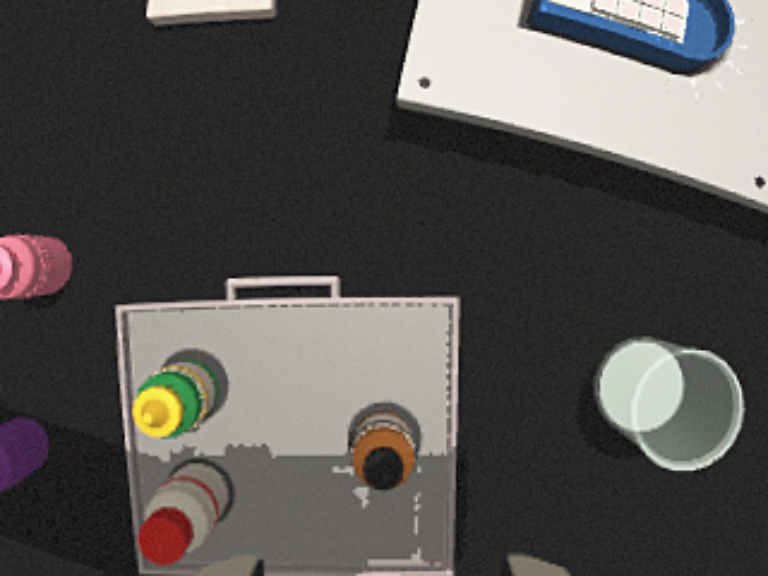

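View pics/x30.png

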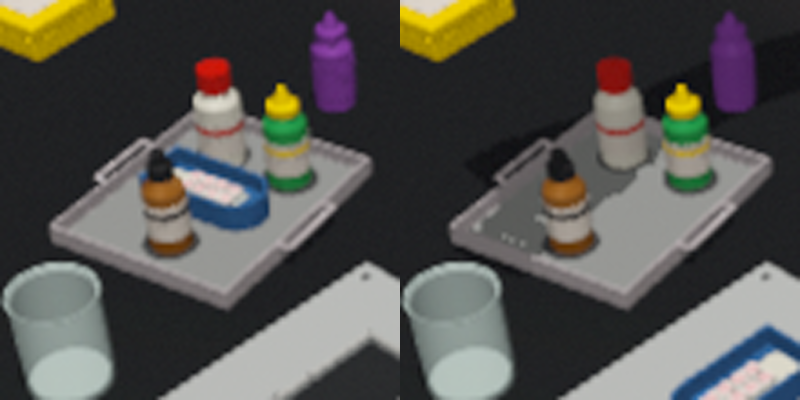

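```bash
python3 - <<'E'
from h import *
print(manip.sign_off())
E
```

```text
the job is handed in; nothing more can be done
None
```

I moved all three bottles onto the bench mat and set the carrier in the stage recess with its rounded end towards the housing. I then put each bottle back on its own disc in the spill tray and handed the job in at about 71 s. No verdict was reported.

**Last checks**
- **Carrier:** it touched down at the height I had predicted for the recess floor (TCP 32.9 mm, about 6 N). The scene overlay afterwards showed it level, in line and inside the recess.
- **Bottles:** all three stood upright. In before and after pictures they sat within about a pixel of where they started. Each was released within about 1 mm of the pose at which I first gripped it.
- **Beaker:** it looked unmoved in the last pictures. I did not re-check the tube rack after the carrier was placed, but it looked undisturbed until then.
- **Gripper:** it was open and clear of everything when I handed in.

**What disagreed**
- **Fingertips:** they sit about 29 mm short of the stated TCP. My first grip on the amber bottle therefore closed on its cap, without tipping or visibly moving it. I released it and worked with the corrected offset from then on.
- **Recess size:** in the wrist camera the opening looked about 60–63 mm wide instead of 55, which may be a lead-in chamfer.
- **Side camera:** its overlay of the seated carrier was off by under a pixel, within the stated calibration.

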